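# Pack a camera calibration plate tight in its tilted stand

## Robot

A 7-joint arm with a two-finger parallel gripper is mounted at the origin on a cart in front of the work surface, level with it; the furniture and walls round the work are solid. World frame = base frame: x ahead of the robot, y to its left, z up, the work surface at z = 0. Lengths are in mm, angles in rad, forces in N, time in s.
With the tool pointing down it reaches from about 425 to 925 mm from the base axis. Payload 6.8 kg.
Tool frame: the origin (TCP) lies midway between the tips of the shut fingers; the grasp point (between the pads) lies 19 mm behind it (manip.grip_point_offset is the distance from the TCP to the grasp point, in mm); z points along the fingers, y is the line along which they close (so a half turn about z gives the same grasp; the last joint's range is limited). The gripper opens to 88 mm and grips with 3 to 60 N. Pads are 20 mm wide; open, the fingers measure 115 mm over their backs; the gripper's body (75 mm by 178 mm) begins 61 mm behind the grasp point.
Start: joints at [-1.426, 0.477, 0.022, 1.555, -0.011, 1.109, -0.083], TCP at [168.823, 653.564, 222.664] pointing down, gripper open.
Joint ranges: [-2.96, 2.96], [-0.34, 2.1], [-1.41, 1.46], [0.24, 2.44], [-1.37, 4.51], [0.17, 1.92], [-2.96, 2.96]. Speed limits (rad/s): [2.39, 2.39, 3.14, 3.14, 3.14, 3.14, 3.14].

## Interface

Orientations are given as a unit quaternion [x, y, z, w].
In Python, from bench import manip gives the robot as it stands.
- The arm moves only by the tool step_arm, never from a script. Its argument "commands" is a list of rows, each an object with "gripper": the opening, from 0 (shut) to 1 (fully open); "dp": the shift along the tool's x, y, z in m, a list of three; "yaw": the turn about the tool's z in degrees. A call has 1 to 12 rows; each row shifts and turns the commanded pose from where the row before left it, along the tool's axes as they then stand; what a row does not reach is not made up. A row lasts 1/12 s, in which the tool goes at most 41.7 mm and 7.16 degrees, less where a joint would pass 70% of its speed; a pose out of reach is approached as far as the arm can. A call with a gripper value outside its range is refused whole. The fingers move at their own pace and stop on an object; the grip force is fixed at half the most. Time passes only in rows, so rows that do not move let the fingers close. It gives the time, the measured TCP pose, the force, the opening and the grip force at its end, in the units of the state.
- manip.read_state(): the state, without advancing time (a new reading comes with each control period).
- manip.read_camera(name): name is "side" or "top"; returns the picture (480x640x3 uint8, blue, green, red); there is no depth.
- manip.get_calibration(name): a dict with "camera_matrix" (3x3 intrinsics, pixels), "position" and "attitude" of the camera in the world. Camera axes: x right, y down, z forward; pixel columns grow to the right and rows downward; lengths in mm; the calibration is good to about 2 mm. A picture is of the moment at which its call begins. get_calibration takes no time and is no camera call.
- manip.hand_in(): hands the job in; it is judged then, once.
Trained networks look in the newest picture that a camera, given by its name, has taken for a name from the list of things; names that differ only in an ending like _2 or _b are one class to them, and where a whole thing is asked for, a point or a joint stands for the part that bears it (a point fixed in the world has none). Each returns a list of dicts, best first, with "conf" (0 to 1); they miss things now and then, are a little off and sometimes report something else, mostly with a low value. They report only what shows in the picture. A call takes as long as a camera call. They do not tell look-alikes from the thing itself.
- manip.find_in(target, camera): "point" ([x, y, z] in mm, in the coordinates of the camera as it stood for that picture, good to about 4 mm: the middle of the surface that is visible of it).
- manip.landmark_of(target, camera): "point" ([x, y, z] in mm, in the coordinates of the camera as it stood for that picture, good to about 4 mm: a listed point, or the origin of a listed thing).
The state is a dict: "t": time; "joints": joint angles; "joint_velocities": joint speeds; "effort": joint torques, N m; "position": TCP position; "ee_rot": TCP orientation; "force": force on the tool from outside, world axes, zero at the start; "moment": the same for the moment, N m; "gripper_width": finger opening in mm; "finger_force": force on a finger pad.
Only numpy, scipy, OpenCV 4.12 (cv2) and the standard library are available. Lean on these libraries where they do the work, as an engineer would, in place of code of your own. Each camera call takes 0.05 s, during which the arm holds its last target. There are 200 camera calls.

## Task

Take the white dotted calibration plate from its grey rack, lean it in the tilted stand, dots towards you, foot on the ledge, back on the two pads and left edge at the fixed end stop, and let go. Then fill the gap at its right edge: stand white packers on the ledge in it, one after the other while they still fit, then press the orange wedge down between the packers and the sloping jaw of the blue stop until it bites and pinches the plate against the end stop, without forcing it. Finish while still gripping the wedge and pressing it down, so that I can do up the stop, and leave the other things on the table alone.

Things in the scene. Friction and masses are not known exactly. Their poses are not given: they have to be found in the camera images.
- rest: Tilted rest of the aluminium stand, fixed. Frame leans back 15 degrees: z up along the backrest, y left along the ledge, x into the backrest (away from the robot). Origin where ledge and backrest meet, 42 mm above the table. Ledge: plane z = 0, x -34 to +24, y -136 to +76 mm, lip 4 mm high at its front. Backrest: plane x = 0, two padded uprights 24 mm wide at y = +36 and -36, up to z = 70 mm.
- stop: Blue stop at the ledge's right, fixed, elsewhere along the ledge each time. Upright frame turned with the stand; origin: foot of its sloping jaw, level with the ledge/backrest line. Up along the rest's z the jaw face recedes right (-y) 0.3 mm per mm, to 50 mm height; jaw from x = -20 to +8 mm in the rest's frame. Gap at ledge level from plate (y = -60 mm when against the end stop) to jaw foot: 10 to 21 mm.
- end_stop: Fixed aluminium end stop at the left of the ledge; its frame is that of rest. Its face is at y = +60 mm; 14 mm thick, x = -19 to +7 mm, 51 mm high.
- stand: Base of the stand, 150 x 235 x 10 mm, fixed; origin on the table, 42 mm below the rest's origin, z up, x away from the robot. Struts behind the two uprights run down to x = +75 mm; behind the gap nothing stands higher than the ledge.
- plate_mid (a point): Centre of the calibration plate: 12 mm thick (x) x 120 wide (y) x 90 high (z), about 0.3 kg, white with black dots on its -x face. Starts upright in the rack, foot 8 mm above the table. In the stand it is parallel to the rest, centre at x = -6, y = 0, z = 45 mm in the rest's frame. Grip it over its top edge, across its thickness.
- plate_rack: Grey storage rack, fixed, 60 x 136 mm foot, origin at the middle of its underside; slot along its y axis, 13.6 mm between walls that reach 30 mm above the table, slot floor 8 mm above the table.
- holder: Black holder, fixed, 46 (x) x 116 (y) mm, origin at the middle of its underside, floor 6 mm above the table; dividers 32 mm deep in x, up to 26 mm above the table, open at both x ends so that fingers can straddle the parts. packer_1 at y = +40, packer_2 at +10, wedge at -34 mm.
- packer_1_mid (a point): Centre of a white plastic packer: 38 mm deep (x) x 7 thick (y) x 65 tall (z), sides straight up to 46 mm, round top; this point is 32.5 mm above its foot. Grip it across its depth. In the stand its axes lie along the rest's: depth along x, thickness along y, foot on the ledge, centred at about x = -6 mm.
- packer_2_mid (a point): Centre of the second white packer, same as packer_1.
- wedge_mid (a point): Middle of the orange wedge, 46 mm deep (x), 64 tall (z); 32 mm above its 9 mm thick foot. Straight face on its +y side, 11 mm from this point; the other face slopes 0.3 mm per mm like the jaw, to 23.4 mm thickness at 48 mm height, then a straight head. Grip across its depth; stands along the rest's axes. Bites with foot 3 to 27 mm above the ledge; with too few packers it drops loose onto the ledge.
- plate_dots (a point): Middle of the plate's dotted front face, 6 mm in front of plate_mid.
- plate: The calibration plate as a body, origin at the middle of its underside (see plate_mid).
- wedge: The wedge as a body; origin in its foot plane, 10 mm from the straight face (see wedge_mid).
- timer: White bench timer, 62 x 66 x 18 mm, bystander.
- ethanol: White screw-cap bottle with red cap, 66 mm wide, 150 mm tall, bystander.
- tape: Roll of paper tape, 54 mm wide, 12 mm high, bystander.
- hexkey: Hex key with red sleeve, 72 mm long, lying, bystander.
Things that resemble listed ones, but are neither listed nor needed, are in the scene too. What is shaped like the plate but turquoise is not meant.

How it is judged (in metres and radians):
On the way, in this order (a step that is already met when the one before it is completed fails the run):
1. the plate leans in the stand, foot on the ledge and back on the pads, let go (x of plate_mid in the frame of rest between -0.0105 and -0.002 m and y of plate_mid in the frame of rest between -0.012 and 0.004 m and z of plate_mid in the frame of rest between 0.041 and 0.0485 m and angle between the z axis of plate_mid and the z axis of rest, either way round below 0.07 rad and x of plate_dots in the frame of rest below -0.008 m and contact force between the fingers and plate below 0.1 N), for 0.2 s.
2. a packer stands in the gap at the right of the plate (((x of packer_1_mid in the frame of rest between -0.022 and 0.01 m and y of packer_1_mid in the frame of rest between -0.086 and -0.06 m and z of packer_1_mid in the frame of rest between 0.029 and 0.046 m) or (x of packer_2_mid in the frame of rest between -0.022 and 0.01 m and y of packer_2_mid in the frame of rest between -0.086 and -0.06 m and z of packer_2_mid in the frame of rest between 0.029 and 0.046 m))), for 0.2 s.
At the end, for the whole second after the job is handed in: Plate seated in the rest (4 mm, 4 degrees) and bearing on the end stop over 2 N; a packer in the gap, foot within 13 mm of the ledge; wedge upright within 8 degrees, foot 1 to 38 mm above the ledge, bearing on the blue stop over 2 N, fingers on it over 3 N and off the plate; all still (x of plate_mid in the frame of rest between -0.0105 and -0.002 m and y of plate_mid in the frame of rest between -0.012 and 0.004 m and z of plate_mid in the frame of rest between 0.041 and 0.0485 m and angle between the z axis of plate_mid and the z axis of rest, either way round below 0.07 rad and x of plate_dots in the frame of rest below -0.008 m and ((x of packer_1_mid in the frame of rest between -0.022 and 0.01 m and y of packer_1_mid in the frame of rest between -0.086 and -0.06 m and z of packer_1_mid in the frame of rest between 0.029 and 0.046 m) or (x of packer_2_mid in the frame of rest between -0.022 and 0.01 m and y of packer_2_mid in the frame of rest between -0.086 and -0.06 m and z of packer_2_mid in the frame of rest between 0.029 and 0.046 m)) and contact force between plate and end_stop above 2 N and contact force between wedge and stop above 2 N and contact force between the fingers and wedge above 3 N and z of wedge_mid in the frame of rest between 0.033 and 0.07 m and x of wedge_mid in the frame of rest between -0.022 and 0.01 m and angle between the z axis of wedge_mid and the z axis of rest, either way round below 0.15 rad and contact force between the fingers and plate below 0.5 N and linear speed of each of plate, wedge below 0.01 m/s); the arm keeps its last pose, push and grip.
It fails at once if the plate is forced against the end stop with more than 40 N (contact force between plate and end_stop above 40 N).
It fails at once if the timer is disturbed (moved more than 20 mm) (distance of timer from where it was at the start of the episode above 0.02 m).
It fails at once if the ethanol is disturbed (moved more than 20 mm) (distance of ethanol from where it was at the start of the episode above 0.02 m).
It fails at once if the tape is disturbed (moved more than 20 mm) (distance of tape from where it was at the start of the episode above 0.02 m).
It fails at once if the hexkey is disturbed (moved more than 20 mm) (distance of hexkey from where it was at the start of the episode above 0.02 m).
It also fails if it takes over 72 s, if anything falls off the work surface, if the arm or the gripper's body presses on something with over 40 N, if the wrist force passes 120 N, or if a joint passes its speed limit or range.

## Working session

There is one attempt and no reset: what is moved stays moved. The work goes in short steps, Python scripts to look and compute and a tool call to move; the robot and the scene stay as the last step left them, time stands still between calls to the robot, and variables do not carry over. Pictures are saved under pics/ and viewed, at most 10 in all, crops included, and the job is handed in when it is done.

Besides the shell and the picture viewer there is one more tool, called after ">>>" by a JSON object that holds its "method" and its "body", one argument or row to a line. step_arm: Moves the arm, as the interface text tells. Its arguments: {"type":"object","properties":{"commands":{"type":"array"}},"required":["commands"]}

```bash
mkdir -p pics
cat > h.py <<'E'
import numpy as np, cv2
from bench import manip
from scipy.spatial.transform import Rotation as R
def cal(n):
    c=manip.get_calibration(n); a=np.array(c["attitude"],float)
    M=a if a.shape==(3,3) else R.from_quat(a).as_matrix()
    return np.array(c["camera_matrix"],float),np.array(c["position"],float),M
def w(n,p):
    K,P,M=cal(n); return M@np.array(p)+P
def px(n,X):
    K,P,M=cal(n); q=K@(M.T@(np.array(X)-P)); return q[:2]/q[2]
def ray(n,uv,z):
    K,P,M=cal(n); d=M@np.linalg.solve(K,[uv[0],uv[1],1.]); return P+d*(z-P[2])/d[2]
E
python3 - <<'E'
from h import *
np.set_printoptions(precision=1,suppress=True)
s=manip.read_state(); print(s)
ims=[]
for n in("top","side"):
    im=manip.read_camera(n); cv2.imwrite(f"pics/{n}0.png",im)
    print(n,cal(n)[1],manip.get_calibration(n)["attitude"])
    for t in("rest","stop","stand","plate_mid","plate_rack","holder","packer_1_mid","wedge_mid","plate_dots","wedge","end_stop"):
        try:
            for r in manip.landmark_of(t,n)[:3]:
                X=w(n,r["point"]); print(n,t,round(r["conf"],2),X,px(n,X))
        except Exception as e: print(t,e)
E
```

```text
{'t': 0.0, 'joints': array([-1.4,  0.5,  0. ,  1.6, -0. ,  1.1, -0.1]), 'joint_velocities': array([ 0., -0., -0., -0., -0., -0., -0.]), 'effort': array([ -0. , -58.3,   1.5, -27.3,  -0.1,   0. ,   0. ]), 'position': array([168.7, 653. , 221.7]), 'ee_rot': array([ 0.1,  1. , -0. , -0. ]), 'force': array([-0.9, -0.6, -0.6]), 'moment': array([0., 0., 0.]), 'finger_force': 0.0, 'gripper_width': 87.7167937614826}
top [ 377.3 -288.1 1119.7] [-0.7  0.7 -0.   0.1]
top rest 0.74 [506.1 -54.2   8.3] [217.9 248.1]
top rest 0.67 [ 564.7 -242.5   43.1] [303.1 218.9]
top rest 0.23 [ 561.9 -245.3   -3.8] [305.2 223.7]
top stop 0.97 [ 553.9 -315.1   44.4] [337.1 223.7]
top stand 0.58 [ 567.9 -244.2    0.6] [304.7 220.7]
top plate_mid 0.63 [502.4 -57.9  57.2] [214.7 247.2]
top plate_mid 0.58 [ 297.9 -254.6   47.6] [308.3 346.5]
top holder 0.85 [ 420.5 -246.3   -3.2] [305.4 287.5]
top packer_1_mid 0.59 [ 421.2 -208.    37.7] [286.6 286.4]
top wedge_mid 0.75 [ 421.4 -285.1   39.5] [323.1 286.3]
top plate_dots 0.85 [500.2 -62.3  50. ] [217.6 248.6]
top wedge 0.68 [ 425.5 -282.     6.4] [321.7 285. ]
side [ 121.  -671.7  825.6] [ 0.9 -0.4  0.1 -0.3]
side rest 0.6 [ 563.8 -245.4   42.2] [313.  216.6]
side stop 0.97 [ 553.7 -318.4   36.5] [340. 245.]
side stand 0.92 [ 560.3 -245.2   -2.2] [311.7 232.7]
side plate_mid 0.96 [507.9 -59.2  50.7] [218.8 176.9]
side plate_mid 0.7 [ 298.  -255.3   43.9] [200.  317.8]
side plate_rack 0.92 [504.4 -56.8  -4.3] [220.6 196.6]
side holder 0.56 [ 423.  -245.9   -2.7] [257.1 279.9]
side packer_1_mid 0.9 [ 423.3 -210.2   41.5] [240.4 253.6]
side wedge_mid 0.85 [ 425.2 -285.9   38.2] [272.8 280.2]
side plate_dots 0.96 [ 293.9 -255.4   42. ] [198.1 320.2]
side plate_dots 0.91 [501.2 -56.6  51.6] [215.  177.9]
side wedge 0.8 [ 425.4 -284.2    5.3] [273.4 289.8]
side end_stop 0.25 [ 552.7 -321.6   41.6] [341.1 244.7]
```

View pics/top0.png

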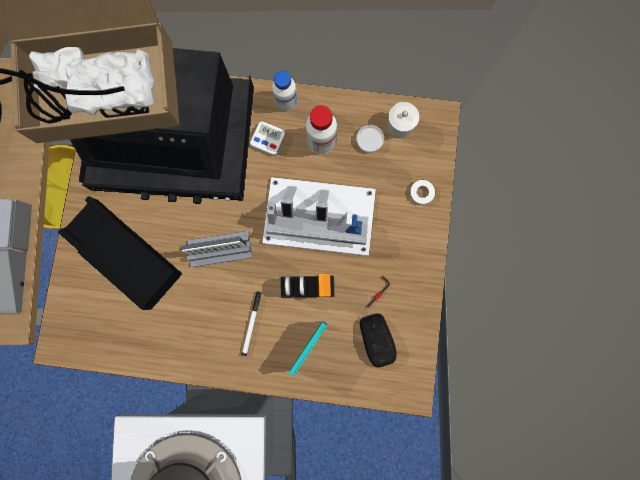

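View pics/side0.png

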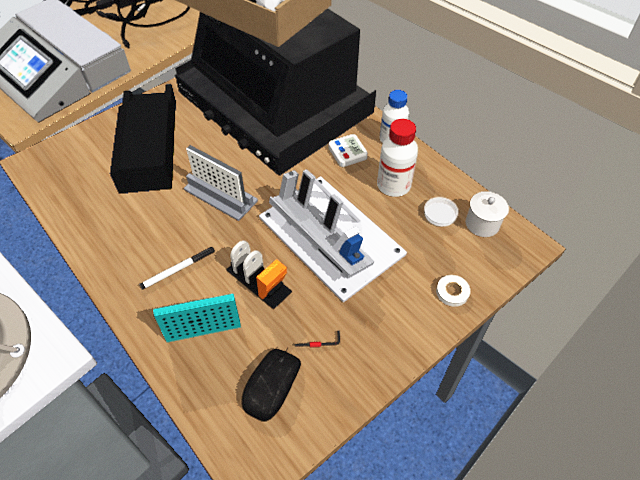

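Candidates for the plate: the white dotted plate in the grey rack at top (217,248) / side (215,178), and the turquoise one at top (308,347) / side (198,318). I also see a white/black marker at (250,325), which is not relevant. I choose the white plate in the rack, and the packers (290,286 and 302,286) and orange wedge (325,286) in the black holder. Next is a close crop.

Run:
```python
from h import *
im=cv2.imread("pics/top0.png")[170:305,175:385]
cv2.imwrite("pics/topc.png",cv2.resize(im,None,fx=3.8,fy=3.8,interpolation=cv2.INTER_CUBIC))
im=cv2.imread("pics/side0.png")[135:310,175:410]
cv2.imwrite("pics/sidec.png",cv2.resize(im,None,fx=3.4,fy=3.4,interpolation=cv2.INTER_CUBIC))
```

```text
(no output)
```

View pics/topc.png

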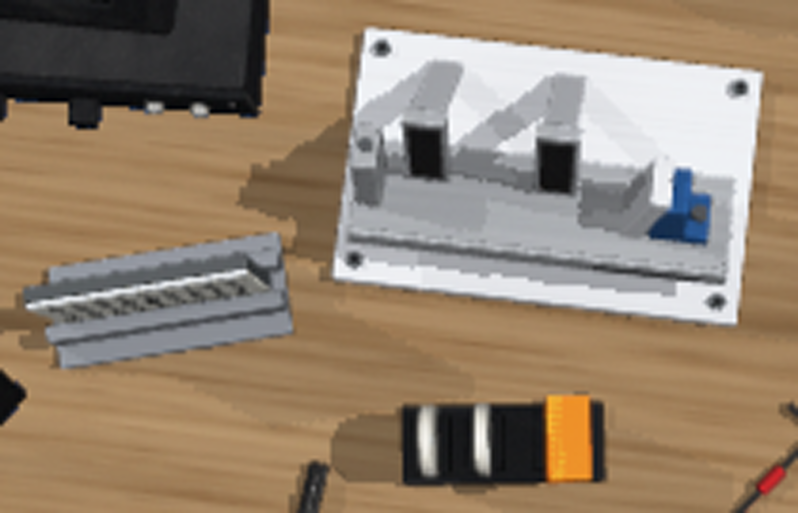

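View pics/sidec.png

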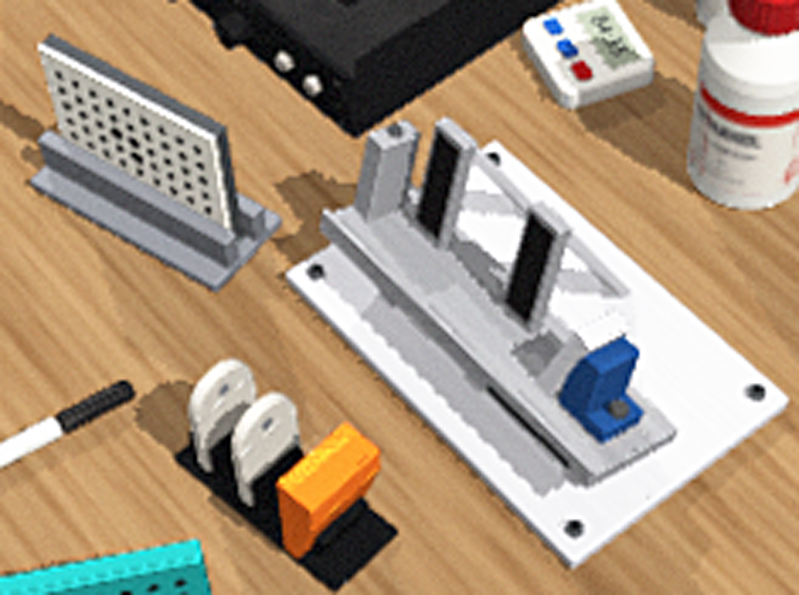

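White plate with black dots, dots facing the robot, in the grey rack at crop (25–290, 233–367): confirmed. The crops also give the stand's base corners, the stop, and the holder parts. I compute the poses from these corners.

Run:
```python
from h import *
np.set_printoptions(precision=1,suppress=True)
T=lambda p:(p[0]/3.8+175-.37,p[1]/3.8+170-.37)
S=lambda p:(p[0]/3.4+175-.35,p[1]/3.4+135-.35)
def show(name,cam,f,pts,z):
    X=np.array([ray(cam,f(p),z) for p in pts]); c=X.mean(0)
    print(name,cam,"c",c,"lens",[round(np.linalg.norm(X[i]-X[(i+1)%len(X)]),1) for i in range(len(X))],
     "dirs",[round(np.degrees(np.arctan2(*(X[(i+1)%len(X)]-X[i])[[1,0]])),1) for i in range(len(X))]);return X
show("base","top",T,[(365,28),(763,72),(737,325),(333,278)],10)
show("base","side",S,[(488,140),(788,400),(573,567),(287,272)],10)
print(show("ledge lip L/R front","top",T,[(347,240),(725,280)],44))
print(show("end stop top","top",T,[(350,138),(382,140)],90))
show("rack","top",T,[(280,233),(293,333),(62,367),(48,268)],5)
show("rack","side",S,[(280,222),(218,288),(30,185)],5)
print(show("plate top front edge (outer)","top",T,[(30,312),(268,285)],98))
print(show("plate top back edge","top",T,[(25,292),(248,268)],98))
show("plate top front edge","side",S,[(40,47),(215,133)],98)
show("holder","top",T,[(403,405),(603,402),(605,483),(405,485)],15)
print(show("packers/wedge tops","top",T,[(428,440),(482,439),(569,438)],71))
print(show("jaw foot","top",T,[(620,237)],42))
print(show("jaw top","top",T,[(685,172),(653,238)],90))
```

```text
base top c [ 577.8 -276.4   10. ] lens [np.float64(234.3), np.float64(149.1), np.float64(233.8), np.float64(148.8)] dirs [np.float64(-96.7), np.float64(173.4), np.float64(83.3), np.float64(-6.4)]
base side c [ 575.6 -276.5   10. ] lens [np.float64(237.0), np.float64(149.8), np.float64(236.0), np.float64(145.1)] dirs [np.float64(-96.3), np.float64(174.1), np.float64(82.6), np.float64(-5.5)]
ledge lip L/R front top c [ 523.2 -269.1   44. ] lens [np.float64(212.4), np.float64(212.4)] dirs [np.float64(-96.2), np.float64(83.8)]
[[ 534.7 -163.6   44. ]
 [ 511.8 -374.7   44. ]]
end stop top top c [ 583.1 -178.4   90. ] lens [np.float64(17.4), np.float64(17.4)] dirs [np.float64(-93.8), np.float64(86.2)]
[[ 583.7 -169.7   90. ]
 [ 582.5 -187.    90. ]]
rack top c [505.4 -57.3   5. ] lens [np.float64(59.0), np.float64(134.7), np.float64(58.5), np.float64(136.3)] dirs [np.float64(-171.6), np.float64(98.3), np.float64(10.0), np.float64(-81.4)]
rack side c [497.4 -82.4   5. ] lens [np.float64(55.6), np.float64(134.5), np.float64(145.7)] dirs [np.float64(-170.3), np.float64(99.9), np.float64(-57.7
[... 531 characters left out ...]
2 -250.9   15. ] lens [np.float64(113.6), np.float64(45.7), np.float64(113.0), np.float64(45.2)] dirs [np.float64(-89.2), np.float64(-178.8), np.float64(90.6), np.float64(2.0)]
packers/wedge tops top c [ 422.4 -246.9   71. ] lens [np.float64(29.1), np.float64(46.8), np.float64(75.9)] dirs [np.float64(-88.9), np.float64(-89.3), np.float64(90.8)]
[[ 421.9 -211.9   71. ]
 [ 422.4 -241.    71. ]
 [ 423.  -287.8   71. ]]
jaw foot top c [ 536.4 -316.5   42. ] lens [np.float64(0.0)] dirs [np.float64(0.0)]
[[ 536.4 -316.5   42. ]]
jaw top top c [ 546.6 -341.6   90. ] lens [np.float64(39.8), np.float64(39.8)] dirs [np.float64(154.0), np.float64(-26.0)]
[[ 564.6 -350.3   90. ]
 [ 528.7 -332.9   90. ]]
```

```bash
cat >> h.py <<'E'
def plan(wps,s=None):
    """wps: list of (xyz, az_of_tool_y_deg or None, rows). prints tool-frame rows"""
    s=s or manip.read_state(); p=np.array(s["position"]); M=R.from_quat(s["ee_rot"])
    y=M.as_matrix()[:,1]; az=np.degrees(np.arctan2(y[1],y[0]))
    print("t",round(s["t"],2),"pos",p.round(1),"az",round(az,2),"F",np.round(s["force"],1),"w",round(s["gripper_width"],1),"ff",round(s["finger_force"],1),"tilt",(M.as_matrix()[:,2]).round(3))
    for X,a,n in wps:
        X=np.array(X,float); d=(X-p)/n; da=0 if a is None else (a-az)/n; g=[]
        for i in range(n):
            c,q=np.cos(np.radians(az)),np.sin(np.radians(az))
            ty=np.array([c,q,0]); tx=np.array([-q,c,0])*1.  # x = y cross z, z=-Z
            tx=np.cross(ty,[0,0,-1]); v=[d@tx/1e3,d@ty/1e3,-d[2]/1e3]
            az+=da; g.append([round(float(k),4) for k in v]+[round(-da,2)])
        p=X
        print("->",X,"az",round(az,1),n,"rows:",g if da else g[0])
E
python3 - <<'E'
from h import *
plan([((300,330,320),None,10),((450,100,300),None,8),((505,-58,160),8.5,11),((505,-58,65),None,4)])
# refine rest origin: lip outer top line + ledge ends, both in rest frame
T=lambda p:(p[0]/3.8+175-.37,p[1]/3.8+170-.37)
A=ray("top",T((347,240)),54.7);B=ray("top",T((725,280)),54.7);u=R.from_euler("z",-6.4,degrees=True).as_matrix()
print(A,B, "rest origin est", (A+B)/2-u@np.array([-31.8,-30,0]))
for c,f in (("top",None),):
    pass
Rr=u@R.from_euler("y",15,degrees=True).as_matrix(); print(Rr)
O=np.array([564.3,-244.5,42]);
for n,x in (("endtop",(-19,60,51)),("endtop2",(-19,74,51)),("upL top front L",(0,48,70)),("upR top front R",(0,-48,70)),("lipL",(-34,76,4)),("lipR",(-34,-136,4))):
    q=px("top",O+Rr@np.array(x)); print(n,((q-[175,170]+.37)*3.8).round(0), end=" ")
    q=px("side",O+Rr@np.array(x)); print(((q-[175,135]+.35)*3.4).round(0))
E
```

```text
t 1.2 pos [168.8 653.6 222.7] az 75.52 F [-1.  -0.1  0. ] w 88.1 ff 0.0 tilt [ 0.  0. -1.]
-> [300. 330. 320.] az 75.5 10 rows: [-0.0208, -0.028, -0.0097, 0]
-> [450. 100. 300.] az 75.5 8 rows: [-0.0253, -0.0231, 0.0025, 0]
-> [505. -58. 160.] az 8.5 11 rows: [[-0.0084, -0.0127, 0.0127, np.float64(6.09)], [-0.0097, -0.0117, 0.0127, np.float64(6.09)], [-0.0109, -0.0106, 0.0127, np.float64(6.09)], [-0.012, -0.0094, 0.0127, np.float64(6.09)], [-0.0129, -0.008, 0.0127, np.float64(6.09)], [-0.0137, -0.0066, 0.0127, np.float64(6.09)], [-0.0143, -0.0051, 0.0127, np.float64(6.09)], [-0.0148, -0.0036, 0.0127, np.float64(6.09)], [-0.0151, -0.002, 0.0127, np.float64(6.09)], [-0.0152, -0.0004, 0.0127, np.float64(6.09)], [-0.0152, 0.0012, 0.0127, np.float64(6.09)]]
-> [505. -58.  65.] az 8.5 4 rows: [0.0, 0.0, 0.0238, 0]
[ 533.13429928 -164.79382777   54.7       ] [ 510.45352365 -373.88324514   54.7       ] rest origin est [ 556.73979926 -243.07021092   54.7       ]
[[ 0.9599061   0.11146893  0.25720606]
 [-0.10767072  0.99376792 -0.02885028]
 [-0.25881905  0.          0.96592583]]
endtop [375. 168.] [385. 146.]
endtop2 [350. 165.] [368. 131.]
upL top front L [401. 123.] [435. 120.]
upR top front R [581. 143.] [562. 231.]
lipL [348. 226.] [330. 207.]
lipR [729. 267.] [603. 467.]
```

>>> {"method": "step_arm", "body": {
  "commands": [
    {"gripper": 1,"dp": [-0.0208,-0.028,-0.0097],"yaw": 0},
    {"gripper": 1,"dp": [-0.0208,-0.028,-0.0097],"yaw": 0},
    {"gripper": 1,"dp": [-0.0208,-0.028,-0.0097],"yaw": 0},
    {"gripper": 1,"dp": [-0.0208,-0.028,-0.0097],"yaw": 0},
    {"gripper": 1,"dp": [-0.0208,-0.028,-0.0097],"yaw": 0},
    {"gripper": 1,"dp": [-0.0208,-0.028,-0.0097],"yaw": 0},
    {"gripper": 1,"dp": [-0.0208,-0.028,-0.0097],"yaw": 0},
    {"gripper": 1,"dp": [-0.0208,-0.028,-0.0097],"yaw": 0},
    {"gripper": 1,"dp": [-0.0208,-0.028,-0.0097],"yaw": 0},
    {"gripper": 1,"dp": [-0.0208,-0.028,-0.0097],"yaw": 0}
  ]
}}

```text
t: 2.03
position: [300.6, 328.7, 320.3]
ee_rot: [0.126, 0.992, 0.0, 0.0]
force: [0.1, -0.2, 0.5]
gripper_width: 87.6
finger_force: 0.0
```

>>> {"method": "step_arm", "body": {
  "commands": [
    {"gripper": 1,"dp": [-0.0253,-0.0231,0.0025],"yaw": 0},
    {"gripper": 1,"dp": [-0.0253,-0.0231,0.0025],"yaw": 0},
    {"gripper": 1,"dp": [-0.0253,-0.0231,0.0025],"yaw": 0},
    {"gripper": 1,"dp": [-0.0253,-0.0231,0.0025],"yaw": 0},
    {"gripper": 1,"dp": [-0.0253,-0.0231,0.0025],"yaw": 0},
    {"gripper": 1,"dp": [-0.0253,-0.0231,0.0025],"yaw": 0},
    {"gripper": 1,"dp": [-0.0253,-0.0231,0.0025],"yaw": 0},
    {"gripper": 1,"dp": [-0.0253,-0.0231,0.0025],"yaw": 0}
  ]
}}

```text
t: 2.7
position: [450.6, 99.3, 299.9]
ee_rot: [0.126, 0.992, 0.0, 0.0]
force: [0.1, 0.3, -1.1]
gripper_width: 88.1
finger_force: 0.0
```

>>> {"method": "step_arm", "body": {
  "commands": [
    {"gripper": 1,"dp": [-0.0084,-0.0127,0.0127],"yaw": 6.09},
    {"gripper": 1,"dp": [-0.0097,-0.0117,0.0127],"yaw": 6.09},
    {"gripper": 1,"dp": [-0.0109,-0.0106,0.0127],"yaw": 6.09},
    {"gripper": 1,"dp": [-0.012,-0.0094,0.0127],"yaw": 6.09},
    {"gripper": 1,"dp": [-0.0129,-0.008,0.0127],"yaw": 6.09},
    {"gripper": 1,"dp": [-0.0137,-0.0066,0.0127],"yaw": 6.09},
    {"gripper": 1,"dp": [-0.0143,-0.0051,0.0127],"yaw": 6.09},
    {"gripper": 1,"dp": [-0.0148,-0.0036,0.0127],"yaw": 6.09},
    {"gripper": 1,"dp": [-0.0151,-0.002,0.0127],"yaw": 6.09},
    {"gripper": 1,"dp": [-0.0152,-0.0004,0.0127],"yaw": 6.09},
    {"gripper": 1,"dp": [-0.0152,0.0012,0.0127],"yaw": 6.09}
  ]
}}

```text
t: 3.62
position: [505.3, -57.8, 159.6]
ee_rot: [0.654, 0.756, 0.0, 0.0]
force: [-0.2, 0.5, 1.4]
gripper_width: 88.1
finger_force: 0.0
```

Run:
```python
from h import *
plan([((504.5,-58,160),8.5,2),((504.5,-58,65),None,4)])
```

```text
t 3.62 pos [505.3 -57.8 159.6] az 8.24 F [-0.2  0.5  1.4] w 88.1 ff 0.0 tilt [ 0.001  0.    -1.   ]
-> [504.5 -58.  160. ] az 8.5 2 rows: [[-0.0001, -0.0004, -0.0002, np.float64(-0.13)], [-0.0001, -0.0004, -0.0002, np.float64(-0.13)]]
-> [504.5 -58.   65. ] az 8.5 4 rows: [0.0, 0.0, 0.0238, 0]
```

>>> {"method": "step_arm", "body": {
  "commands": [
    {"gripper": 1,"dp": [0,0,0.024],"yaw": 0},
    {"gripper": 1,"dp": [0,0,0.024],"yaw": 0},
    {"gripper": 1,"dp": [0,0,0.024],"yaw": 0},
    {"gripper": 1,"dp": [0,0,0.023],"yaw": 0},
    {"gripper": 1,"dp": [0,0,0],"yaw": 0}
  ]
}}

```text
t: 4.03
position: [502.4, -56.8, 61.7]
ee_rot: [0.652, 0.758, -0.002, -0.002]
force: [-0.0, -0.6, -0.2]
gripper_width: 87.6
finger_force: 0.0
```

>>> {"method": "step_arm", "body": {
  "commands": [
    {"gripper": 0,"dp": [0,0,0],"yaw": 0},
    {"gripper": 0,"dp": [0,0,0],"yaw": 0},
    {"gripper": 0,"dp": [0,0,0],"yaw": 0},
    {"gripper": 0,"dp": [0,0,0],"yaw": 0},
    {"gripper": 0,"dp": [0,0,0],"yaw": 0},
    {"gripper": 0,"dp": [0,0,0],"yaw": 0},
    {"gripper": 0,"dp": [0,0,0],"yaw": 0},
    {"gripper": 0,"dp": [0,0,0],"yaw": 0}
  ]
}}

```text
t: 4.7
position: [505.1, -57.1, 65.2]
ee_rot: [0.653, 0.758, 0.0, 0.0]
force: [0.4, 0.2, 0.0]
gripper_width: 38.1
finger_force: 0.0
```

>>> {"method": "step_arm", "body": {
  "commands": [
    {"gripper": 0,"dp": [0,0,0],"yaw": 0},
    {"gripper": 0,"dp": [0,0,0],"yaw": 0},
    {"gripper": 0,"dp": [0,0,0],"yaw": 0},
    {"gripper": 0,"dp": [0,0,0],"yaw": 0},
    {"gripper": 0,"dp": [0,0,0],"yaw": 0},
    {"gripper": 0,"dp": [0,0,0],"yaw": 0},
    {"gripper": 0,"dp": [0,0,0],"yaw": 0},
    {"gripper": 0,"dp": [0,0,0],"yaw": 0}
  ]
}}

```text
t: 5.37
position: [505.4, -57.1, 64.9]
ee_rot: [0.652, 0.758, 0.0, 0.0]
force: [2.3, 0.7, -4.2]
gripper_width: 11.5
finger_force: 30.0
```

>>> {"method": "step_arm", "body": {
  "commands": [
    {"gripper": 0,"dp": [0,0,-0.005],"yaw": 0},
    {"gripper": 0,"dp": [0,0,-0.01],"yaw": 0},
    {"gripper": 0,"dp": [0,0,-0.015],"yaw": 0},
    {"gripper": 0,"dp": [0,0,-0.02],"yaw": 0},
    {"gripper": 0,"dp": [0,0,-0.02],"yaw": 0},
    {"gripper": 0,"dp": [0,0,-0.02],"yaw": 0},
    {"gripper": 0,"dp": [0,0,-0.02],"yaw": 0},
    {"gripper": 0,"dp": [0,0,-0.02],"yaw": 0},
    {"gripper": 0,"dp": [0,0,0],"yaw": 0}
  ]
}}

```text
t: 6.12
position: [505.8, -57.9, 198.1]
ee_rot: [0.653, 0.757, 0.002, 0.001]
force: [0.8, 0.6, -3.7]
gripper_width: 11.7
finger_force: 30.0
```

Run:
```python
from h import *
np.set_printoptions(precision=1,suppress=True)
im=manip.read_camera("side"); cv2.imwrite("pics/side1.png",im)
for r in manip.landmark_of("plate_mid","side"): print(r["conf"],w("side",r["point"]))
im=manip.read_camera("top"); cv2.imwrite("pics/top1.png",im)
for r in manip.landmark_of("plate_mid","top"): print(r["conf"],w("top",r["point"]))
u=R.from_euler("z",-6.4,degrees=True).as_matrix()
O=np.array([563.3,-244.7,42])
print("preplace",O+u@np.array([-10,-4,0]))
plan([])
```

```text
0.63 [506.9 -58.9 184.7]
0.57 [ 297.7 -252.9   46.3]
0.79 [ 300.5 -252.2   44.3]
0.58 [502.8 -56.7 185. ]
preplace [ 552.9 -247.6   42. ]
t 6.32 pos [503.6 -57.  193.8] az 8.52 F [-0.3 -0.2 -2.8] w 11.6 ff 30.0 tilt [-0.  0. -1.]
```

Run:
```python
from h import *
np.set_printoptions(precision=4,suppress=True)
plan([((520,-245,194),-6.4,8),((554,-247.6,194),None,3),((554,-247.6,110),None,6)])
```

```text
t 6.32 pos [503.6 -57.  193.8] az 8.52 F [-0.3 -0.2 -2.8] w 11.6 ff 30.0 tilt [-0.003  0.    -1.   ]
-> [ 520. -245.  194.] az -6.4 8 rows: [[-0.0235, -0.0014, -0.0, np.float64(1.86)], [-0.0236, -0.0007, -0.0, np.float64(1.86)], [-0.0236, 0.0001, -0.0, np.float64(1.86)], [-0.0236, 0.0009, -0.0, np.float64(1.86)], [-0.0235, 0.0016, -0.0, np.float64(1.86)], [-0.0235, 0.0024, -0.0, np.float64(1.86)], [-0.0234, 0.0031, -0.0, np.float64(1.86)], [-0.0233, 0.0039, -0.0, np.float64(1.86)]]
-> [ 554.  -247.6  194. ] az -6.4 3 rows: [0.0004, 0.0114, -0.0, 0]
-> [ 554.  -247.6  110. ] az -6.4 6 rows: [0.0, 0.0, 0.014, 0]
```

>>> {"method": "step_arm", "body": {
  "commands": [
    {"gripper": 0,"dp": [-0.0235,-0.0014,0],"yaw": 1.86},
    {"gripper": 0,"dp": [-0.0236,-0.0007,0],"yaw": 1.86},
    {"gripper": 0,"dp": [-0.0236,0.0001,0],"yaw": 1.86},
    {"gripper": 0,"dp": [-0.0236,0.0009,0],"yaw": 1.86},
    {"gripper": 0,"dp": [-0.0235,0.0016,0],"yaw": 1.86},
    {"gripper": 0,"dp": [-0.0235,0.0024,0],"yaw": 1.86},
    {"gripper": 0,"dp": [-0.0234,0.0031,0],"yaw": 1.86},
    {"gripper": 0,"dp": [-0.0233,0.0039,0],"yaw": 1.86}
  ]
}}

```text
t: 6.98
position: [520.3, -245.9, 193.1]
ee_rot: [0.746, 0.666, -0.001, -0.001]
force: [0.2, -0.5, -3.4]
gripper_width: 11.8
finger_force: 30.0
```

>>> {"method": "step_arm", "body": {
  "commands": [
    {"gripper": 0,"dp": [0.0004,0.0114,0],"yaw": 0},
    {"gripper": 0,"dp": [0.0004,0.0114,0],"yaw": 0},
    {"gripper": 0,"dp": [0.0004,0.0114,0],"yaw": 0},
    {"gripper": 0,"dp": [0,0,0],"yaw": 0},
    {"gripper": 0,"dp": [0,0,0.014],"yaw": 0},
    {"gripper": 0,"dp": [0,0,0.014],"yaw": 0},
    {"gripper": 0,"dp": [0,0,0.014],"yaw": 0},
    {"gripper": 0,"dp": [0,0,0.014],"yaw": 0},
    {"gripper": 0,"dp": [0,0,0.014],"yaw": 0},
    {"gripper": 0,"dp": [0,0,0.01],"yaw": 0},
    {"gripper": 0,"dp": [0,0,0],"yaw": 0},
    {"gripper": 0,"dp": [0,0,0],"yaw": 0}
  ]
}}

```text
t: 7.98
position: [555.2, -247.8, 114.4]
ee_rot: [0.745, 0.667, -0.0, -0.0]
force: [-0.2, -0.7, -3.4]
gripper_width: 11.9
finger_force: 30.0
```

Run:
```python
from h import *
im=manip.read_camera("side"); a=im[120:295,190:410]
b=manip.read_camera("top")[170:305,200:385]
a=cv2.resize(a,(800,636))[:600]; b=cv2.resize(b,(800,584),interpolation=cv2.INTER_CUBIC)
cv2.imwrite("pics/s2.png",cv2.resize(np.hstack([cv2.resize(a,(400,300)),cv2.resize(b,(400,292+8))]),(800,600)))
plan([])
```

```text
t 8.08 pos [ 556.1 -248.2  115.6] az -6.36 F [ 0.7 -0.7 -2.8] w 11.8 ff 30.0 tilt [ 0.001 -0.    -1.   ]
```

>>> {"method": "step_arm", "body": {
  "commands": [
    {"gripper": 0,"dp": [0,0,0.003],"yaw": 0},
    {"gripper": 0,"dp": [0,0,0.003],"yaw": 0},
    {"gripper": 0,"dp": [0,0,0.002],"yaw": 0},
    {"gripper": 0,"dp": [0,0,0],"yaw": 0},
    {"gripper": 0,"dp": [0,0,0],"yaw": 0}
  ]
}}

```text
t: 8.5
position: [555.6, -247.7, 106.9]
ee_rot: [0.745, 0.667, -0.0, -0.0]
force: [-0.7, 1.2, -3.4]
gripper_width: 11.7
finger_force: 30.0
```

>>> {"method": "step_arm", "body": {
  "commands": [
    {"gripper": 0,"dp": [0,0,0.002],"yaw": 0},
    {"gripper": 0,"dp": [0,0,0],"yaw": 0},
    {"gripper": 0,"dp": [0,0,0],"yaw": 0}
  ]
}}

```text
t: 8.75
position: [555.6, -247.8, 104.9]
ee_rot: [0.745, 0.667, -0.0, -0.0]
force: [0.2, 0.3, -2.6]
gripper_width: 11.6
finger_force: 30.0
```

>>> {"method": "step_arm", "body": {
  "commands": [
    {"gripper": 0,"dp": [0,0,0.002],"yaw": 0},
    {"gripper": 0,"dp": [0,0,0],"yaw": 0},
    {"gripper": 0,"dp": [0,0,0],"yaw": 0}
  ]
}}

```text
t: 9.0
position: [555.6, -247.8, 102.9]
ee_rot: [0.745, 0.667, 0.0, 0.0]
force: [-0.8, -0.2, -3.5]
gripper_width: 11.9
finger_force: 30.0
```

View pics/s2.png

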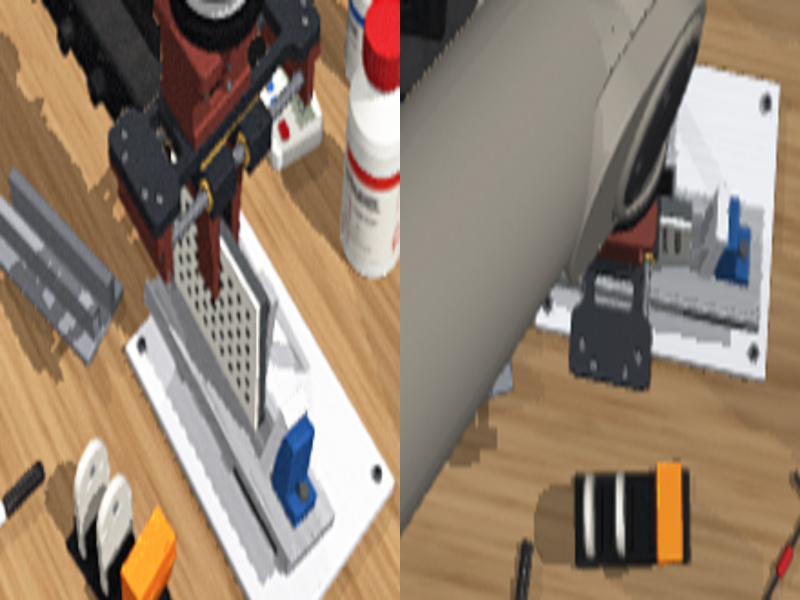

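The plate (left view, 180–270, 200–420) hangs upright just over the ledge between the end stop and the blue stop. I continue down in small steps.

>>> {"method": "step_arm", "body": {
  "commands": [
    {"gripper": 0,"dp": [0,0,0.0015],"yaw": 0},
    {"gripper": 0,"dp": [0,0,0],"yaw": 0},
    {"gripper": 0,"dp": [0,0,0],"yaw": 0}
  ]
}}

```text
t: 9.25
position: [555.7, -248.0, 102.6]
ee_rot: [0.745, 0.667, 0.0, -0.0]
force: [-2.7, 2.4, 7.5]
gripper_width: 11.8
finger_force: 30.0
```

>>> {"method": "step_arm", "body": {
  "commands": [
    {"gripper": 0,"dp": [0,0,0.001],"yaw": 0},
    {"gripper": 0,"dp": [0,0,0],"yaw": 0},
    {"gripper": 0,"dp": [0,0,0],"yaw": 0}
  ]
}}

```text
t: 9.5
position: [555.9, -248.1, 102.6]
ee_rot: [0.745, 0.667, 0.001, -0.0]
force: [-4.8, 3.1, 14.5]
gripper_width: 11.8
finger_force: 30.0
```

>>> {"method": "step_arm", "body": {
  "commands": [
    {"gripper": 0,"dp": [0,0.001,0.0005],"yaw": 0},
    {"gripper": 0,"dp": [0,0,0],"yaw": 0},
    {"gripper": 0,"dp": [0,0,0],"yaw": 0}
  ]
}}

```text
t: 9.75
position: [557.2, -248.4, 102.2]
ee_rot: [0.745, 0.667, 0.001, 0.0]
force: [-4.1, 2.6, 14.8]
gripper_width: 12.0
finger_force: 30.0
```

>>> {"method": "step_arm", "body": {
  "commands": [
    {"gripper": 0,"dp": [0,0,-0.0015],"yaw": 0},
    {"gripper": 0,"dp": [0,0.001,0],"yaw": 0},
    {"gripper": 0,"dp": [0,0,0],"yaw": 0},
    {"gripper": 0,"dp": [0,0,0],"yaw": 0}
  ]
}}

```text
t: 10.08
position: [557.6, -248.3, 102.1]
ee_rot: [0.745, 0.667, 0.0, -0.0]
force: [-2.2, 0.6, 7.2]
gripper_width: 12.0
finger_force: 30.0
```

>>> {"method": "step_arm", "body": {
  "commands": [
    {"gripper": 0,"dp": [0,0.001,0],"yaw": 0},
    {"gripper": 0,"dp": [0,0,0],"yaw": 0},
    {"gripper": 0,"dp": [0,0,0],"yaw": 0}
  ]
}}

```text
t: 10.33
position: [558.5, -248.5, 101.9]
ee_rot: [0.745, 0.667, -0.0, -0.0]
force: [-2.7, 1.1, 6.4]
gripper_width: 11.9
finger_force: 30.0
```

>>> {"method": "step_arm", "body": {
  "commands": [
    {"gripper": 0,"dp": [0.001,0,0],"yaw": 0},
    {"gripper": 0,"dp": [0.001,0,0],"yaw": 0},
    {"gripper": 0,"dp": [0,0,0],"yaw": 0},
    {"gripper": 0,"dp": [0,0,0],"yaw": 0}
  ]
}}

```text
t: 10.67
position: [559.3, -247.1, 101.8]
ee_rot: [0.745, 0.667, -0.0, 0.001]
force: [-0.3, -4.8, 2.5]
gripper_width: 11.9
finger_force: 30.0
```

>>> {"method": "step_arm", "body": {
  "commands": [
    {"gripper": 0,"dp": [0.001,0,0],"yaw": 0},
    {"gripper": 0,"dp": [0,0,0],"yaw": 0},
    {"gripper": 0,"dp": [0,0,0],"yaw": 0}
  ]
}}

```text
t: 10.92
position: [559.5, -245.7, 101.7]
ee_rot: [0.745, 0.667, 0.0, 0.001]
force: [1.1, -3.9, 2.1]
gripper_width: 11.5
finger_force: 30.0
```

>>> {"method": "step_arm", "body": {
  "commands": [
    {"gripper": 0,"dp": [0,0.001,0.0005],"yaw": 0},
    {"gripper": 0,"dp": [0,0,0],"yaw": 0},
    {"gripper": 0,"dp": [0,0,0],"yaw": 0}
  ]
}}

```text
t: 11.17
position: [559.7, -245.8, 101.6]
ee_rot: [0.745, 0.667, -0.0, 0.0]
force: [-2.3, -3.3, 8.5]
gripper_width: 11.7
finger_force: 30.0
```

>>> {"method": "step_arm", "body": {
  "commands": [
    {"gripper": 0,"dp": [0,0.001,0.0005],"yaw": 0},
    {"gripper": 0,"dp": [0,0,0],"yaw": 0},
    {"gripper": 0,"dp": [0,0,0],"yaw": 0}
  ]
}}

```text
t: 11.42
position: [559.9, -245.9, 101.6]
ee_rot: [0.745, 0.667, -0.0, -0.001]
force: [-4.4, -1.5, 14.5]
gripper_width: 11.8
finger_force: 30.0
```

>>> {"method": "step_arm", "body": {
  "commands": [
    {"gripper": 0,"dp": [0,0,-0.0015],"yaw": 0},
    {"gripper": 0,"dp": [0,0,0],"yaw": 0},
    {"gripper": 1,"dp": [0,0,0],"yaw": 0},
    {"gripper": 1,"dp": [0,0,0],"yaw": 0},
    {"gripper": 1,"dp": [0,0,0],"yaw": 0},
    {"gripper": 1,"dp": [0,0,0],"yaw": 0},
    {"gripper": 1,"dp": [0,0,0],"yaw": 0},
    {"gripper": 1,"dp": [0,0,0],"yaw": 0},
    {"gripper": 1,"dp": [0,0,0],"yaw": 0},
    {"gripper": 1,"dp": [0,0,0],"yaw": 0},
    {"gripper": 1,"dp": [0,0,0],"yaw": 0},
    {"gripper": 1,"dp": [0,0,0],"yaw": 0}
  ]
}}

```text
t: 12.42
position: [560.9, -245.4, 101.9]
ee_rot: [0.745, 0.667, -0.0, -0.0]
force: [0.6, 1.0, -0.7]
gripper_width: 75.0
finger_force: 0.0
```

>>> {"method": "step_arm", "body": {
  "commands": [
    {"gripper": 1,"dp": [0,0,0],"yaw": 0},
    {"gripper": 1,"dp": [0,0,0],"yaw": 0},
    {"gripper": 1,"dp": [0,0,0],"yaw": 0},
    {"gripper": 1,"dp": [0,0,-0.005],"yaw": 0},
    {"gripper": 1,"dp": [0,0,-0.01],"yaw": 0},
    {"gripper": 1,"dp": [0,0,-0.02],"yaw": 0},
    {"gripper": 1,"dp": [0,0,-0.025],"yaw": 0},
    {"gripper": 1,"dp": [0,0,-0.03],"yaw": 0},
    {"gripper": 1,"dp": [0,0,-0.03],"yaw": 0},
    {"gripper": 1,"dp": [0,-0.03,0],"yaw": 0},
    {"gripper": 1,"dp": [0,-0.03,0],"yaw": 0},
    {"gripper": 1,"dp": [0,-0.03,0],"yaw": 0}
  ]
}}

```text
t: 13.42
position: [470.8, -235.8, 223.1]
ee_rot: [0.745, 0.667, 0.0, 0.001]
force: [-0.3, -0.4, 0.5]
gripper_width: 88.0
finger_force: 0.0
```

```bash
cat >> h.py <<'E'
u=R.from_euler("z",-6.4,degrees=True).as_matrix()
Rr=u@R.from_euler("y",15,degrees=True).as_matrix(); O=np.array([564.,-244.7,42])
def look(t,n):
    for r in manip.landmark_of(t,n)[:3]:
        X=w(n,r["point"]); print(n,t,round(r["conf"],2),X.round(1),"rest",(Rr.T@(X-O)).round(1))
E
python3 - <<'E'
from h import *
s=manip.read_camera("side"); cv2.imwrite("pics/side3.png",s)
for t in("plate_mid","plate_dots","packer_1_mid","wedge_mid","stop","rest"): look(t,"side")
t_=manip.read_camera("top"); cv2.imwrite("pics/top3.png",t_)
for t in("plate_mid","stop","packer_1_mid","wedge_mid"): look(t,"top")
a=cv2.resize(s[130:290,260:390],(400,492),interpolation=cv2.INTER_CUBIC); b=cv2.resize(t_[175:260,260:380],(400,283),interpolation=cv2.INTER_CUBIC)
c=np.zeros((492,800,3),np.uint8); c[:,:400]=a; c[:283,400:]=b; cv2.imwrite("pics/c3.png",c)
plan([])
E
```

```text
side plate_mid 0.92 [ 299.7 -252.9   40.8] rest [-252.5  -37.6  -68.9]
side plate_mid 0.87 [ 573.1 -247.9   81.4] rest [-1.1 -2.2 40.5]
side plate_dots 0.69 [ 565.5 -243.5   88.6] rest [-10.8   1.4  45.4]
side plate_dots 0.65 [ 294.2 -254.3   41.8] rest [-257.9  -39.6  -69.4]
side plate_dots 0.34 [ 566.8 -242.6    0.9] rest [ 13.1   2.4 -39. ]
side packer_1_mid 0.91 [ 423. -207.   38.] rest [-138.4   21.8  -41.3]
side wedge_mid 0.74 [ 425.3 -286.8   37.4] rest [-127.4  -57.3  -38.9]
side stop 0.56 [ 553.1 -321.6   42.5] rest [ -2.3 -77.6  -0.1]
side rest 0.57 [ 563.3 -245.3   40.8] rest [-0.3 -0.7 -1.4]
top plate_mid 0.57 [ 297.9 -256.6   47.2] rest [-255.5  -41.5  -63.1]
top stop 0.85 [ 553.3 -315.1   44. ] rest [ -3.2 -71.2   1.2]
top wedge_mid 0.49 [ 422.7 -286.1   36.7] rest [-129.8  -56.9  -40.3]
t 14.02 pos [ 471.8 -235.5  221.8] az -6.34 F [-0.1  0.6  0.7] w 87.9 ff 0.0 tilt [-0.    -0.001 -1.   ]
```

View pics/c3.png

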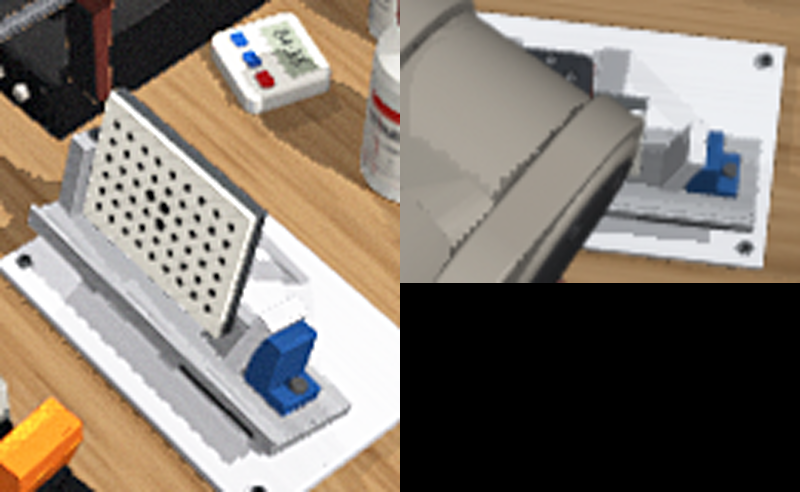

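The plate leans in the stand with its dots to the front (left view, 85–265, 90–335). The blue stop is at (245–320, 320–415). I project the model to settle the gap.

Run:
```python
from h import *
f=lambda X:((px("side",O+Rr@np.array(X,float))-[260,130]+.5)*[3.077,3.075]).round(0)
g=lambda X:((px("top",O+Rr@np.array(X,float))-[260,175]+.5)*3.33+[400,0]).round(0)
for n,X in(("plate BR front",(-12,-60,0)),("TR front",(-12,-60,90)),("TL front",(-12,60,90)),("TRback",(0,-60,90)),("ledgeRfront lip",(-34,-136,4)),("ledge R front0",(-34,-136,0)),("ledgeL lip",(-34,76,4)),("endstop TLfront",(-19,74,51))): print(n,f(X),g(X))
for y in(-70,-73,-76,-79,-82): print(y,"foot front",f((-20,y,0)),g((-20,y,0)),"top front",f((-20,y-15,50)),g((-20,y-15,50)),"top back",f((8,y-15,50)),g((8,y-15,50)),"foot back",g((8,y,0)))
```

```text
plate BR front [218. 339.] [640. 176.]
TR front [255. 218.] [646. 115.]
TL front [109.  90.] [444.  93.]
TRback [271. 210.] [648.  96.]
ledgeRfront lip [285. 438.] [756. 218.]
ledge R front0 [283. 443.] [756. 221.]
ledgeL lip [ 37. 204.] [423. 182.]
endstop TLfront [ 72. 135.] [424. 129.]
-70 foot front [219. 356.] [654. 189.] top front [258. 307.] [682. 159.] top back [296. 289.] [687. 118.] foot back [658. 150.]
-73 foot front [223. 359.] [659. 190.] top front [262. 311.] [687. 160.] top back [299. 293.] [691. 119.] foot back [663. 150.]
-76 foot front [227. 363.] [663. 190.] top front [266. 314.] [692. 161.] top back [303. 296.] [696. 119.] foot back [668. 151.]
-79 foot front [230. 366.] [668. 191.] top front [270. 318.] [697. 161.] top back [307. 299.] [701. 120.] foot back [672. 151.]
-82 foot front [234. 369.] [673. 191.] top front [274. 321.] [702. 162.] top back [311. 303.] [706. 120.] foot back [677. 152.]
```

Run:
```python
from h import *
s=cv2.imread("pics/side3.png")[205:285,310:390]; t=cv2.imread("pics/top0.png")[205:250,315:375]
c=np.zeros((480,1000,3),np.uint8)
c=np.zeros((400,800,3),np.uint8); c[:,:400]=cv2.resize(s,(400,400),interpolation=cv2.INTER_CUBIC); c[:300,400:]=cv2.resize(t,(400,300),interpolation=cv2.INTER_CUBIC)
cv2.imwrite("pics/c4.png",c)
```

```text
(no output)
```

View pics/c4.png

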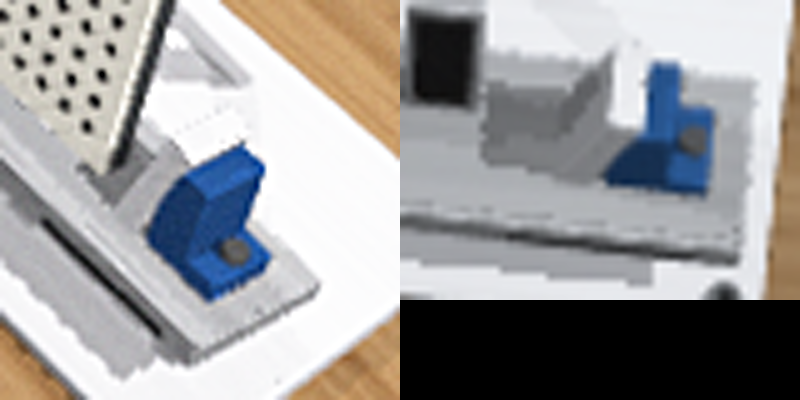

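The plate's corners match the seated pose. I triangulate the blue stop's corners from both views: foot-left at side crop (150,240) / top crop (605,185), top-front (190,180) / (648,188), top-back (245,148) / (650,65).

Run:
```python
from h import *
def tri(a,b):
    Ps=[]
    for n in("side","top"):
        K,P,M=cal(n); Ps.append(K@np.c_[M.T,-M.T@P])
    X=cv2.triangulatePoints(Ps[0],Ps[1],np.array(a,float).reshape(2,1),np.array(b,float).reshape(2,1)); X=(X[:3]/X[3]).ravel()
    print(X.round(1),"rest",(Rr.T@(X-O)).round(1), "reproj",(px("side",X)-a).round(1),(px("top",X)-b).round(1))
S=lambda x,y:np.array((310+(x+.5)/5-.5,205+(y+.5)/5-.5)); T=lambda x,y:np.array((315+(x-400+.5)/6.667-.5,205+(y+.5)/6.667-.5))
tri(S(150,240),T(605,185)); tri(S(190,180),T(648,188)); tri(S(245,148),T(650,65)); tri(S(265,158),T(680,65))
tri(S(208,298),T(708,192)) # foot right front
# which blue pixels: segment
for n,f,r in(("side","side3",(310,205)),("top","top0",(315,205))):
    im=cv2.imread(f"pics/{f}.png").astype(int); m=(im[...,0]-im[...,2]>35)&(im[...,0]-im[...,1]>20)
    sub=m[r[1]:r[1]+60,r[0]:r[0]+65]; ys,xs=np.nonzero(sub); print(n)
    for y in np.unique(ys): print(y+r[1],(xs[ys==y].min()+r[0],xs[ys==y].max()+r[0]),end=" ")
```

```text
[ 535.4 -332.7   47.2] rest [-19.3 -90.7   0.2] reproj [-0.3  0.1] [ 0.2 -0.2]
[ 530.7 -346.7   98.5] rest [ -35.6 -105.1   49. ] reproj [-2.7  0.5] [ 1.7 -2.1]
[ 567.7 -345.1   78.8] rest [  4.9 -99.4  39.4] reproj [ 0.1 -0. ] [-0.  0.]
[ 567.  -354.1   82.4] rest [   4.2 -108.4   42.9] reproj [ 0.1 -0. ] [-0.1  0.1]
[ 531.2 -364.    49.7] rest [ -20.6 -122.2    2.4] reproj [ 0.6 -0.1] [-0.4  0.5]
side
234 (np.int64(357), np.int64(358)) 235 (np.int64(355), np.int64(359)) 236 (np.int64(353), np.int64(360)) 237 (np.int64(351), np.int64(362)) 238 (np.int64(349), np.int64(362)) 239 (np.int64(347), np.int64(362)) 240 (np.int64(346), np.int64(362)) 241 (np.int64(345), np.int64(361)) 242 (np.int64(344), np.int64(361)) 243 (np.int64(343), np.int64(361)) 244 (np.int64(343), np.int64(360)) 245 (np.int64(342), np.int64(360)) 246 (np.int64(341), np.int64(359)) 247 (np.int64(341), np.int64(359)) 248 (np.int64(341), np.int64(359)) 249 (np.int64(340), np.int64(358)) 250 (np.int64(340), np.int64(358)) 251 (np.int64(340), np.int64(359)) 252 (np.int64(339), np.int64(360)) 253 (np.int64(340), np.int64
[... 395 characters left out ...]

214 (np.int64(353), np.int64(356)) 215 (np.int64(352), np.int64(356)) 216 (np.int64(352), np.int64(356)) 217 (np.int64(352), np.int64(356)) 218 (np.int64(352), np.int64(356)) 219 (np.int64(352), np.int64(356)) 220 (np.int64(352), np.int64(356)) 221 (np.int64(352), np.int64(361)) 222 (np.int64(352), np.int64(361)) 223 (np.int64(352), np.int64(361)) 224 (np.int64(351), np.int64(361)) 225 (np.int64(350), np.int64(361)) 226 (np.int64(350), np.int64(361)) 227 (np.int64(349), np.int64(361)) 228 (np.int64(348), np.int64(361)) 229 (np.int64(347), np.int64(361)) 230 (np.int64(346), np.int64(361)) 231 (np.int64(346), np.int64(361)) 232 (np.int64(346), np.int64(360)) 233 (np.int64(354), np.int64(360))
```

The blue body's front foot is at rest y ≈ -91. The light jaw in front of it has its top-left edge at crop (607–612, 52–130), so the jaw foot is at about y = -73.5. That makes the gap about 13 mm, so one packer fits and two do not. On to packer_1.

Run:
```python
from h import *
S=lambda p:(p[0]/3.4+175-.35,p[1]/3.4+135-.35)
for n,p,z in(("p1 top",(222,364),70),("p2 top",(270,394),70),("wedge top c",(328,466),70)): print(n,ray("side",S(p),z).round(1))
plan([((422,-210.5,120),0.7,5),((422,-210.5,24),None,4)])
```

```text
p1 top [ 427.8 -208.7   70. ]
p2 top [ 431.6 -238.6   70. ]
wedge top c [ 422.2 -288.2   70. ]
t 14.02 pos [ 471.8 -235.5  221.8] az -6.34 F [-0.1  0.6  0.7] w 87.9 ff 0.0 tilt [-0.    -0.001 -1.   ]
-> [ 422.  -210.5  120. ] az 0.7 5 rows: [[0.0039, -0.0105, 0.0204, np.float64(-1.41)], [0.0041, -0.0104, 0.0204, np.float64(-1.41)], [0.0044, -0.0103, 0.0204, np.float64(-1.41)], [0.0046, -0.0101, 0.0204, np.float64(-1.41)], [0.0049, -0.01, 0.0204, np.float64(-1.41)]]
-> [ 422.  -210.5   24. ] az 0.7 4 rows: [0.0, 0.0, 0.024, 0]
```

>>> {"method": "step_arm", "body": {
  "commands": [
    {"gripper": 1,"dp": [0.0039,-0.0105,0.0204],"yaw": -1.41},
    {"gripper": 1,"dp": [0.0041,-0.0104,0.0204],"yaw": -1.41},
    {"gripper": 1,"dp": [0.0044,-0.0103,0.0204],"yaw": -1.41},
    {"gripper": 1,"dp": [0.0046,-0.0101,0.0204],"yaw": -1.41},
    {"gripper": 1,"dp": [0.0049,-0.01,0.0204],"yaw": -1.41},
    {"gripper": 1,"dp": [0,0,0],"yaw": 0},
    {"gripper": 1,"dp": [0,0,0.024],"yaw": 0},
    {"gripper": 1,"dp": [0,0,0.024],"yaw": 0},
    {"gripper": 1,"dp": [0,0,0.024],"yaw": 0},
    {"gripper": 1,"dp": [0,0,0.018],"yaw": 0},
    {"gripper": 1,"dp": [0,0,0.006],"yaw": 0},
    {"gripper": 0.5,"dp": [0,0,0],"yaw": 0}
  ]
}}

```text
t: 15.02
position: [421.8, -210.7, 23.5]
ee_rot: [0.703, 0.711, -0.0, -0.001]
force: [0.1, 0.1, 0.6]
gripper_width: 84.2
finger_force: 0.0
```

>>> {"method": "step_arm", "body": {
  "commands": [
    {"gripper": 0.3,"dp": [0,0,0],"yaw": 0},
    {"gripper": 0.3,"dp": [0,0,0],"yaw": 0},
    {"gripper": 0.3,"dp": [0,0,0],"yaw": 0},
    {"gripper": 0.3,"dp": [0,0,0],"yaw": 0},
    {"gripper": 0.3,"dp": [0,0,0],"yaw": 0},
    {"gripper": 0.3,"dp": [0,0,0],"yaw": 0},
    {"gripper": 0.3,"dp": [0,0,0],"yaw": 0},
    {"gripper": 0.3,"dp": [0,0,0],"yaw": 0},
    {"gripper": 0.3,"dp": [0,0,0],"yaw": 0},
    {"gripper": 0.3,"dp": [0,0,0],"yaw": 0}
  ]
}}

```text
t: 15.85
position: [421.9, -210.4, 24.2]
ee_rot: [0.703, 0.711, 0.0, 0.0]
force: [-0.1, 0.3, 5.2]
gripper_width: 37.6
finger_force: 30.0
```

>>> {"method": "step_arm", "body": {
  "commands": [
    {"gripper": 0,"dp": [0,0,0],"yaw": 0},
    {"gripper": 0,"dp": [0,0,0],"yaw": 0}
  ]
}}

```text
t: 16.02
position: [421.9, -210.4, 24.2]
ee_rot: [0.703, 0.711, 0.0, 0.0]
force: [-0.4, 1.5, 5.6]
gripper_width: 37.7
finger_force: 30.0
```

>>> {"method": "step_arm", "body": {
  "commands": [
    {"gripper": 0,"dp": [0,0,-0.005],"yaw": 0},
    {"gripper": 0,"dp": [0,0,-0.01],"yaw": 0},
    {"gripper": 0,"dp": [0,0,-0.02],"yaw": 0},
    {"gripper": 0,"dp": [0,0,-0.025],"yaw": 0},
    {"gripper": 0,"dp": [0,0,-0.03],"yaw": 0},
    {"gripper": 0,"dp": [0,0,-0.03],"yaw": 0},
    {"gripper": 0,"dp": [0,0,0],"yaw": 0},
    {"gripper": 0,"dp": [0,0,0],"yaw": 0}
  ]
}}

```text
t: 16.68
position: [422.5, -210.5, 145.5]
ee_rot: [0.703, 0.711, 0.001, 0.001]
force: [0.7, -0.5, -0.9]
gripper_width: 37.7
finger_force: 30.0
```

Run:
```python
from h import *
s=manip.read_camera("side"); cv2.imwrite("pics/side4.png",s)
look("packer_1_mid","side")
t_=manip.read_camera("top"); cv2.imwrite("pics/top4.png",t_); look("packer_1_mid","top")
p=px("side",(422,-210.4,157)).astype(int); print(p)
a=s[p[1]-35:p[1]+45,p[0]-50:p[0]+50]; cv2.imwrite("pics/c5.png",cv2.resize(a,(750,600),interpolation=cv2.INTER_CUBIC))
O2=np.array([563.3,-244.7,0])
tg=O2+u@np.array([-6,-66.8,0]); print(tg)
plan([((515,-290,144),-6.4,5),((tg[0],tg[1],144),None,3),((tg[0],tg[1],75),None,4)])
print(u.T@(np.array(manip.read_state()["position"])-O2))
```

```text
side packer_1_mid 0.9 [ 422.8 -210.7  160.4] rest [-169.9   18.    77. ]
[231 211]
[ 549.89126781 -310.41488341    0.        ]
t 16.88 pos [ 420.7 -210.   143. ] az 0.7 F [-0.5 -0.2 -0.1] w 38.2 ff 30.0 tilt [-0.002  0.    -1.   ]
-> [ 515. -290.  144.] az -6.4 5 rows: [[-0.0162, 0.0187, -0.0002, np.float64(1.42)], [-0.0158, 0.0191, -0.0002, np.float64(1.42)], [-0.0153, 0.0194, -0.0002, np.float64(1.42)], [-0.0148, 0.0198, -0.0002, np.float64(1.42)], [-0.0143, 0.0202, -0.0002, np.float64(1.42)]]
-> [ 549.89126781 -310.41488341  144.        ] az -6.4 3 rows: [-0.0055, 0.0123, -0.0, 0]
-> [ 549.89126781 -310.41488341   75.        ] az -6.4 4 rows: [0.0, 0.0, 0.0173, 0]
[-145.59626396   18.61541368  143.02511823]
```

View pics/c5.png

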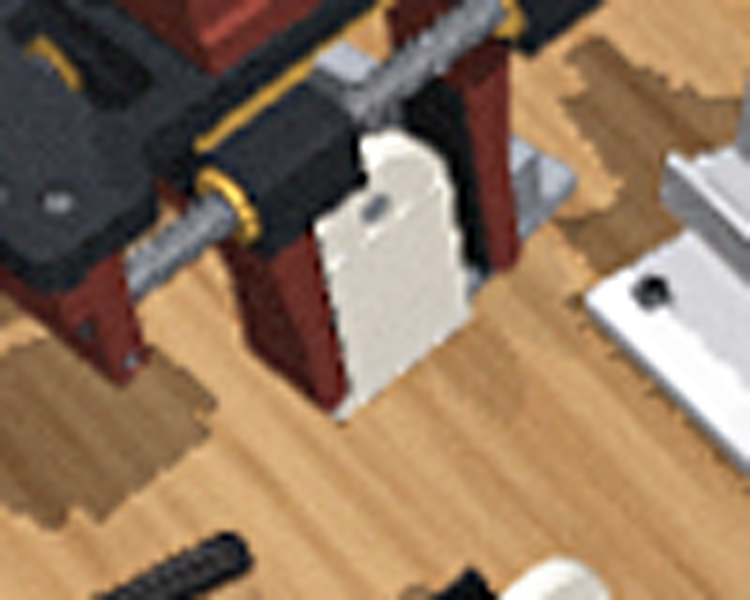

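The packer is held upright, with its foot at (340,415). A centred 20 mm pad would brush the plate's right edge, so I put the packer back and regrip it 5 mm off-centre and 3 mm higher.

>>> {"method": "step_arm", "body": {
  "commands": [
    {"gripper": 0,"dp": [0,0,0.03],"yaw": 0},
    {"gripper": 0,"dp": [0,0,0.03],"yaw": 0},
    {"gripper": 0,"dp": [0,0,0.02],"yaw": 0},
    {"gripper": 0,"dp": [0,0,0.015],"yaw": 0},
    {"gripper": 0,"dp": [0,0,0.01],"yaw": 0},
    {"gripper": 0,"dp": [0,0,0.005],"yaw": 0},
    {"gripper": 0,"dp": [0,0,0.005],"yaw": 0},
    {"gripper": 0,"dp": [0,0,0.005],"yaw": 0},
    {"gripper": 0,"dp": [0,0,0],"yaw": 0},
    {"gripper": 0,"dp": [0,0,0],"yaw": 0}
  ]
}}

```text
t: 17.72
position: [422.0, -210.6, 24.3]
ee_rot: [0.703, 0.711, 0.0, 0.0]
force: [0.6, -0.3, -1.4]
gripper_width: 37.4
finger_force: 30.0
```

>>> {"method": "step_arm", "body": {
  "commands": [
    {"gripper": 0.6,"dp": [0,0,0],"yaw": 0},
    {"gripper": 0.6,"dp": [0,0,0],"yaw": 0},
    {"gripper": 0.6,"dp": [0,0,0],"yaw": 0},
    {"gripper": 0.6,"dp": [-0.0025,0,-0.0015],"yaw": 0},
    {"gripper": 0.6,"dp": [-0.0025,0,-0.0015],"yaw": 0},
    {"gripper": 0.6,"dp": [0,0,0],"yaw": 0},
    {"gripper": 0.3,"dp": [0,0,0],"yaw": 0},
    {"gripper": 0.3,"dp": [0,0,0],"yaw": 0},
    {"gripper": 0.3,"dp": [0,0,0],"yaw": 0},
    {"gripper": 0.3,"dp": [0,0,0],"yaw": 0},
    {"gripper": 0.3,"dp": [0,0,0],"yaw": 0}
  ]
}}

```text
t: 18.63
position: [421.7, -215.3, 26.9]
ee_rot: [0.703, 0.711, -0.0, -0.0]
force: [0.4, -0.2, 1.1]
gripper_width: 37.9
finger_force: 30.0
```

>>> {"method": "step_arm", "body": {
  "commands": [
    {"gripper": 0,"dp": [0,0,0],"yaw": 0},
    {"gripper": 0,"dp": [0,0,0],"yaw": 0}
  ]
}}

```text
t: 18.8
position: [421.6, -215.4, 26.9]
ee_rot: [0.703, 0.711, -0.0, -0.0]
force: [-0.1, -0.6, 0.1]
gripper_width: 38.0
finger_force: 30.0
```

>>> {"method": "step_arm", "body": {
  "commands": [
    {"gripper": 0,"dp": [0,0,-0.005],"yaw": 0},
    {"gripper": 0,"dp": [0,0,-0.01],"yaw": 0},
    {"gripper": 0,"dp": [0,0,-0.02],"yaw": 0},
    {"gripper": 0,"dp": [0,0,-0.025],"yaw": 0},
    {"gripper": 0,"dp": [0,0,-0.03],"yaw": 0},
    {"gripper": 0,"dp": [0,0,-0.03],"yaw": 0},
    {"gripper": 0,"dp": [0,0,0],"yaw": 0},
    {"gripper": 0,"dp": [0,0,0],"yaw": 0}
  ]
}}

```text
t: 19.47
position: [422.8, -215.5, 148.7]
ee_rot: [0.703, 0.711, 0.001, 0.001]
force: [0.0, -0.3, -0.5]
gripper_width: 37.9
finger_force: 30.0
```

Run:
```python
from h import *
tg=O+u@np.array([-4,-72.3,0])
s=manip.read_state(); s["position"]=np.array([421.7,-215.4,147])
plan([((515,-300,147),-6.4,5),((tg[0],tg[1],147),None,3),((tg[0],tg[1],76),None,4)],s)
```

```text
t 19.47 pos [ 421.7 -215.4  147. ] az 0.71 F [ 0.  -0.3 -0.5] w 37.9 ff 30.0 tilt [ 0.004  0.    -1.   ]
-> [ 515. -300.  147.] az -6.4 5 rows: [[-0.0172, 0.0184, -0.0, np.float64(1.42)], [-0.0167, 0.0189, -0.0, np.float64(1.42)], [-0.0162, 0.0193, -0.0, np.float64(1.42)], [-0.0157, 0.0197, -0.0, np.float64(1.42)], [-0.0152, 0.0201, -0.0, np.float64(1.42)]]
-> [ 551.96572452 -316.10354483  147.        ] az -6.4 3 rows: [-0.004, 0.0128, -0.0, 0]
-> [ 551.96572452 -316.10354483   76.        ] az -6.4 4 rows: [0.0, 0.0, 0.0177, 0]
```

>>> {"method": "step_arm", "body": {
  "commands": [
    {"gripper": 0,"dp": [-0.0172,0.0184,0],"yaw": 1.42},
    {"gripper": 0,"dp": [-0.0167,0.0189,0],"yaw": 1.42},
    {"gripper": 0,"dp": [-0.0162,0.0193,0],"yaw": 1.42},
    {"gripper": 0,"dp": [-0.0157,0.0197,0],"yaw": 1.42},
    {"gripper": 0,"dp": [-0.0152,0.0201,0],"yaw": 1.42},
    {"gripper": 0,"dp": [-0.004,0.0128,0],"yaw": 0},
    {"gripper": 0,"dp": [-0.004,0.0128,0],"yaw": 0},
    {"gripper": 0,"dp": [-0.004,0.0128,0],"yaw": 0},
    {"gripper": 0,"dp": [0,0,0],"yaw": 0},
    {"gripper": 0,"dp": [0,0,0],"yaw": 0}
  ]
}}

```text
t: 20.3
position: [551.0, -315.9, 145.6]
ee_rot: [0.746, 0.666, -0.001, -0.001]
force: [-0.3, 0.3, 0.3]
gripper_width: 37.7
finger_force: 30.0
```

>>> {"method": "step_arm", "body": {
  "commands": [
    {"gripper": 0,"dp": [0,0,0.01],"yaw": 0},
    {"gripper": 0,"dp": [0,0,0.015],"yaw": 0},
    {"gripper": 0,"dp": [0,0,0.015],"yaw": 0},
    {"gripper": 0,"dp": [0,0,0.007],"yaw": 0},
    {"gripper": 0,"dp": [0,0,0],"yaw": 0},
    {"gripper": 0,"dp": [0,0,0],"yaw": 0}
  ]
}}

```text
t: 20.8
position: [551.1, -316.0, 99.6]
ee_rot: [0.746, 0.666, -0.0, -0.001]
force: [0.5, 0.6, 0.1]
gripper_width: 37.5
finger_force: 30.0
```

Run:
```python
from h import *
s=manip.read_camera("side"); look("packer_1_mid","side")
p=px("side",(552,-314,90)).astype(int)
a=cv2.resize(s[p[1]-55:p[1]+45,p[0]-70:p[0]+60],(780,600),interpolation=cv2.INTER_CUBIC); cv2.imwrite("pics/c6.png",a)
plan([])
```

```text
side packer_1_mid 0.6 [ 552.4 -309.4  111.7] rest [-22.3 -65.6  66.2]
side packer_1_mid 0.27 [ 563.1 -243.8   42.6] rest [-1.1  0.8  0.3]
side packer_1_mid 0.18 [ 425.4 -284.2    7.9] rest [-119.9  -54.7  -67.5]
t 20.9 pos [ 552.  -316.4  100.6] az -6.41 F [ 0.6  0.4 -0.2] w 37.8 ff 30.0 tilt [ 0.001 -0.    -1.   ]
```

View pics/c6.png

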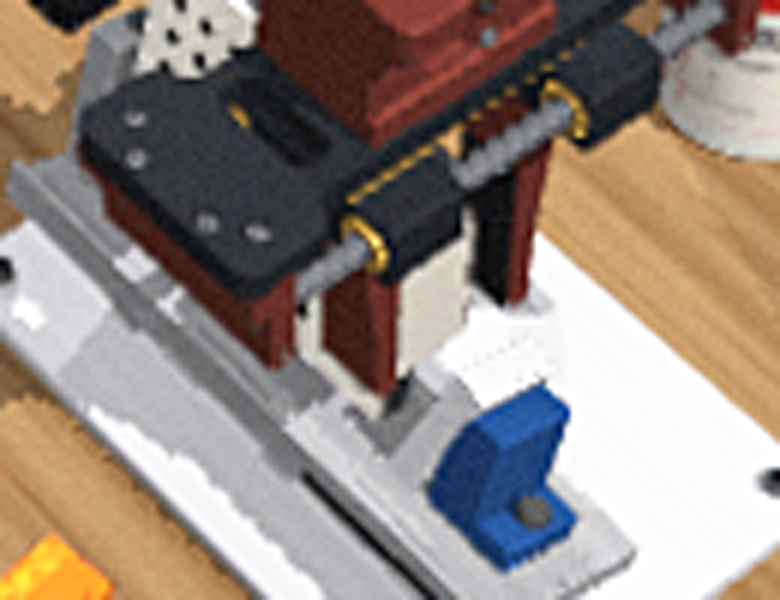

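The packer (400–470, 250–370) hangs just right of the plate's edge and left of the jaw, with no contact force. I lower it.

>>> {"method": "step_arm", "body": {
  "commands": [
    {"gripper": 0,"dp": [0,0,0.008],"yaw": 0},
    {"gripper": 0,"dp": [0,0,0.008],"yaw": 0},
    {"gripper": 0,"dp": [0,0,0.005],"yaw": 0},
    {"gripper": 0,"dp": [0,0,0.003],"yaw": 0},
    {"gripper": 0,"dp": [0,0,0],"yaw": 0},
    {"gripper": 0,"dp": [0,0,0],"yaw": 0}
  ]
}}

```text
t: 21.4
position: [551.7, -316.2, 75.7]
ee_rot: [0.746, 0.666, -0.0, -0.0]
force: [-0.2, -0.0, 0.3]
gripper_width: 37.5
finger_force: 30.0
```

>>> {"method": "step_arm", "body": {
  "commands": [
    {"gripper": 0,"dp": [0,0,0.003],"yaw": 0},
    {"gripper": 0,"dp": [0,0,0],"yaw": 0},
    {"gripper": 0,"dp": [0,0,0],"yaw": 0}
  ]
}}

```text
t: 21.65
position: [551.9, -316.2, 72.9]
ee_rot: [0.746, 0.667, 0.0, -0.0]
force: [-0.3, 0.4, -0.2]
gripper_width: 37.7
finger_force: 30.0
```

>>> {"method": "step_arm", "body": {
  "commands": [
    {"gripper": 0,"dp": [0,0,0.002],"yaw": 0},
    {"gripper": 0,"dp": [0,0,0],"yaw": 0},
    {"gripper": 0,"dp": [0,0,0],"yaw": 0}
  ]
}}

```text
t: 21.9
position: [552.0, -316.1, 70.9]
ee_rot: [0.745, 0.667, 0.0, 0.0]
force: [0.5, 0.7, -0.7]
gripper_width: 37.4
finger_force: 30.0
```

>>> {"method": "step_arm", "body": {
  "commands": [
    {"gripper": 0,"dp": [0,0,0.001],"yaw": 0},
    {"gripper": 0,"dp": [0,0,0],"yaw": 0},
    {"gripper": 0,"dp": [0,0,0],"yaw": 0}
  ]
}}

```text
t: 22.15
position: [551.9, -316.1, 70.0]
ee_rot: [0.745, 0.667, 0.0, 0.0]
force: [0.1, 0.3, 0.1]
gripper_width: 37.8
finger_force: 30.1
```

>>> {"method": "step_arm", "body": {
  "commands": [
    {"gripper": 0,"dp": [0,0,0.001],"yaw": 0},
    {"gripper": 0,"dp": [0,0,0],"yaw": 0},
    {"gripper": 0,"dp": [0,0,0],"yaw": 0}
  ]
}}

```text
t: 22.4
position: [552.1, -316.2, 69.1]
ee_rot: [0.745, 0.667, 0.0, 0.0]
force: [1.1, 0.5, 0.3]
gripper_width: 37.8
finger_force: 30.3
```

>>> {"method": "step_arm", "body": {
  "commands": [
    {"gripper": 0,"dp": [0,0,0.001],"yaw": 0},
    {"gripper": 0,"dp": [0,0,0],"yaw": 0},
    {"gripper": 0,"dp": [0,0,0],"yaw": 0}
  ]
}}

```text
t: 22.65
position: [552.1, -316.2, 68.7]
ee_rot: [0.745, 0.667, 0.0, 0.0]
force: [0.1, 2.3, 6.9]
gripper_width: 38.0
finger_force: 30.5
```

>>> {"method": "step_arm", "body": {
  "commands": [
    {"gripper": 0,"dp": [0,0,0.001],"yaw": 0},
    {"gripper": 0,"dp": [0,0,0],"yaw": 0},
    {"gripper": 0,"dp": [0,0,0],"yaw": 0}
  ]
}}

```text
t: 22.9
position: [552.1, -316.3, 68.4]
ee_rot: [0.746, 0.666, 0.001, 0.0]
force: [-2.1, 3.1, 13.4]
gripper_width: 37.9
finger_force: 30.7
```

>>> {"method": "step_arm", "body": {
  "commands": [
    {"gripper": 0,"dp": [0,0,-0.001],"yaw": 0},
    {"gripper": 0,"dp": [0,0,0],"yaw": 0},
    {"gripper": 0.445,"dp": [0,0,0],"yaw": 0},
    {"gripper": 0.46,"dp": [0,0,0],"yaw": 0},
    {"gripper": 0.475,"dp": [0,0,0],"yaw": 0},
    {"gripper": 0.49,"dp": [0,0,0],"yaw": 0},
    {"gripper": 0.505,"dp": [0,0,0],"yaw": 0},
    {"gripper": 0.52,"dp": [0,0,0],"yaw": 0},
    {"gripper": 0.535,"dp": [0,0,0],"yaw": 0},
    {"gripper": 0.55,"dp": [0,0,0],"yaw": 0},
    {"gripper": 0.565,"dp": [0,0,0],"yaw": 0},
    {"gripper": 0.58,"dp": [0,0,0],"yaw": 0}
  ]
}}

```text
t: 23.9
position: [551.8, -316.2, 67.9]
ee_rot: [0.746, 0.666, -0.0, 0.0]
force: [-0.4, -1.0, 1.1]
gripper_width: 50.5
finger_force: 0.1
```

>>> {"method": "step_arm", "body": {
  "commands": [
    {"gripper": 0.595,"dp": [0,0,0],"yaw": 0},
    {"gripper": 0.61,"dp": [0,0,0],"yaw": 0},
    {"gripper": 0.625,"dp": [0,0,0],"yaw": 0},
    {"gripper": 0.64,"dp": [0,0,0],"yaw": 0},
    {"gripper": 0.655,"dp": [0,0,0],"yaw": 0},
    {"gripper": 0.67,"dp": [0,0,0],"yaw": 0},
    {"gripper": 0.685,"dp": [0,0,0],"yaw": 0},
    {"gripper": 0.7,"dp": [0,0,0],"yaw": 0},
    {"gripper": 0.715,"dp": [0,0,0],"yaw": 0},
    {"gripper": 0.73,"dp": [0,0,0],"yaw": 0},
    {"gripper": 0.745,"dp": [0,0,0],"yaw": 0},
    {"gripper": 0.76,"dp": [0,0,0],"yaw": 0}
  ]
}}

```text
t: 24.9
position: [551.9, -316.2, 68.0]
ee_rot: [0.746, 0.666, 0.0, -0.0]
force: [0.9, 0.4, -0.7]
gripper_width: 66.4
finger_force: 0.0
```

Run:
```python
from h import *
s=manip.read_camera("side"); cv2.imwrite("pics/side6.png",s)
look("packer_1_mid","side"); look("plate_mid","side"); plan([])
```

```text
side packer_1_mid 0.67 [ 558.1 -311.3   75.7] rest [ -7.2 -66.9  33. ]
side packer_1_mid 0.64 [ 556.6 -321.2   40.2] rest [  1.6 -76.9  -1.4]
side plate_mid 0.95 [ 295.9 -257.3   43.1] rest [-256.3  -42.4  -67.5]
side plate_mid 0.68 [ 572.5 -248.9   82.9] rest [-1.9 -3.2 41.8]
t 25.05 pos [ 551.8 -316.2   67.9] az -6.41 F [-0.3 -0.2 -0. ] w 66.8 ff 0.0 tilt [ 0.  0. -1.]
```

The packer stands at rest (-7, -67, 33). Now the wedge.

>>> {"method": "step_arm", "body": {
  "commands": [
    {"gripper": 0.9,"dp": [0,0,0],"yaw": 0},
    {"gripper": 1,"dp": [0,0,0],"yaw": 0},
    {"gripper": 1,"dp": [0,0,0],"yaw": 0},
    {"gripper": 1,"dp": [0,0,-0.005],"yaw": 0},
    {"gripper": 1,"dp": [0,0,-0.015],"yaw": 0},
    {"gripper": 1,"dp": [0,0,-0.02],"yaw": 0},
    {"gripper": 1,"dp": [0,0,-0.02],"yaw": 0},
    {"gripper": 1,"dp": [0,0,-0.02],"yaw": 0},
    {"gripper": 1,"dp": [0,0,-0.02],"yaw": 0},
    {"gripper": 1,"dp": [0,0,0],"yaw": 0},
    {"gripper": 1,"dp": [0,0,0],"yaw": 0}
  ]
}}

```text
t: 25.97
position: [552.6, -316.8, 170.1]
ee_rot: [0.746, 0.666, 0.001, 0.001]
force: [-0.9, -0.1, 0.8]
gripper_width: 87.7
finger_force: 0.0
```

Run:
```python
from h import *
s=manip.read_camera("side"); look("packer_1_mid","side"); look("plate_mid","side")
plan([((423.5,-286,135),0.7,6),((423.5,-286,41),None,4)])
```

```text
side packer_1_mid 0.93 [ 559.1 -311.    76.1] rest [ -6.4 -66.4  33.6]
side plate_mid 0.77 [ 571.3 -245.7   84.7] rest [-4.  -0.1 43.2]
side plate_mid 0.74 [ 297.7 -254.6   44.3] rest [-255.1  -39.6  -66. ]
side plate_mid 0.17 [ 4.124e+02 -4.022e+02  3.000e-01] rest [-117.8 -173.4  -74.7]
t 26.12 pos [ 551.4 -315.7  167.3] az -6.4 F [ 1.3  0.9 -0.1] w 87.9 ff 0.0 tilt [-0.001  0.001 -1.   ]
-> [ 423.5 -286.   135. ] az 0.7 6 rows: [[0.0025, -0.0217, 0.0054, np.float64(-1.18)], [0.003, -0.0217, 0.0054, np.float64(-1.18)], [0.0034, -0.0216, 0.0054, np.float64(-1.18)], [0.0039, -0.0215, 0.0054, np.float64(-1.18)], [0.0043, -0.0214, 0.0054, np.float64(-1.18)], [0.0048, -0.0214, 0.0054, np.float64(-1.18)]]
-> [ 423.5 -286.    41. ] az 0.7 4 rows: [0.0, 0.0, 0.0235, 0]
```

>>> {"method": "step_arm", "body": {
  "commands": [
    {"gripper": 1,"dp": [0.0025,-0.0217,0.0054],"yaw": -1.18},
    {"gripper": 1,"dp": [0.003,-0.0217,0.0054],"yaw": -1.18},
    {"gripper": 1,"dp": [0.0034,-0.0216,0.0054],"yaw": -1.18},
    {"gripper": 1,"dp": [0.0039,-0.0215,0.0054],"yaw": -1.18},
    {"gripper": 1,"dp": [0.0043,-0.0214,0.0054],"yaw": -1.18},
    {"gripper": 1,"dp": [0.0048,-0.0214,0.0054],"yaw": -1.18},
    {"gripper": 1,"dp": [0,0,0.0235],"yaw": 0},
    {"gripper": 1,"dp": [0,0,0.0235],"yaw": 0},
    {"gripper": 1,"dp": [0,0,0.0235],"yaw": 0},
    {"gripper": 1,"dp": [0,0,0.0235],"yaw": 0},
    {"gripper": 0.4,"dp": [0,0,0],"yaw": 0},
    {"gripper": 0.4,"dp": [0,0,0],"yaw": 0}
  ]
}}

```text
t: 27.12
position: [422.6, -286.1, 40.6]
ee_rot: [0.703, 0.711, -0.001, -0.002]
force: [-0.6, -0.4, 0.1]
gripper_width: 78.0
finger_force: 0.0
```

>>> {"method": "step_arm", "body": {
  "commands": [
    {"gripper": 0.4,"dp": [0,0,0],"yaw": 0},
    {"gripper": 0.4,"dp": [0,0,0],"yaw": 0},
    {"gripper": 0.4,"dp": [0,0,0],"yaw": 0},
    {"gripper": 0.4,"dp": [0,0,0],"yaw": 0},
    {"gripper": 0.4,"dp": [0,0,0],"yaw": 0},
    {"gripper": 0.4,"dp": [0,0,0],"yaw": 0},
    {"gripper": 0.4,"dp": [0,0,0],"yaw": 0},
    {"gripper": 0,"dp": [0,0,0],"yaw": 0},
    {"gripper": 0,"dp": [0,0,0],"yaw": 0}
  ]
}}

```text
t: 27.87
position: [424.5, -286.6, 42.2]
ee_rot: [0.703, 0.711, 0.0, 0.0]
force: [-0.6, 0.9, 6.2]
gripper_width: 45.9
finger_force: 30.0
```

>>> {"method": "step_arm", "body": {
  "commands": [
    {"gripper": 0,"dp": [0,0,-0.005],"yaw": 0},
    {"gripper": 0,"dp": [0,0,-0.01],"yaw": 0},
    {"gripper": 0,"dp": [0,0,-0.02],"yaw": 0},
    {"gripper": 0,"dp": [0,0,-0.025],"yaw": 0},
    {"gripper": 0,"dp": [0,0,-0.03],"yaw": 0},
    {"gripper": 0,"dp": [0,0,-0.03],"yaw": 0},
    {"gripper": 0,"dp": [0,0,0],"yaw": 0},
    {"gripper": 0,"dp": [0,0,0],"yaw": 0}
  ]
}}

```text
t: 28.53
position: [424.9, -286.9, 163.3]
ee_rot: [0.703, 0.711, 0.001, 0.002]
force: [-0.2, -0.7, -1.4]
gripper_width: 45.6
finger_force: 30.0
```

Run:
```python
from h import *
for n in("side","top"):
    s=manip.read_camera(n); look("wedge_mid",n); look("wedge",n)
tg=O+u@np.array([-5,-82.5,0])
s=manip.read_state(); plan([]); s["position"]=np.array([423.5,-286,161])
plan([((515,-318,165),-6.4,5),((tg[0],tg[1],165),None,3)],s)
```

```text
side wedge_mid 0.87 [ 422.6 -288.3  161.4] rest [-161.9  -59.    80.2]
side wedge_mid 0.26 [ 757.8 -163.4   -1. ] rest [188.4 102.4   6. ]
side wedge_mid 0.2 [ 425.4 -285.3  125.8] rest [-150.3  -55.8   46.4]
side wedge 0.75 [ 425.6 -283.6  124.1] rest [-150.   -54.    44.9]
top wedge 0.49 [502.5 -56.1  -1.3] rest [-68.1 180.6 -63.1]
t 28.83 pos [ 423.3 -286.2  160.6] az 0.66 F [ 0.7 -0.4 -0.8] w 45.9 ff 30.0 tilt [-0.002  0.001 -1.   ]
t 28.83 pos [ 423.5 -286.   161. ] az 0.66 F [ 0.7 -0.4 -0.8] w 45.9 ff 30.0 tilt [-0.002  0.001 -1.   ]
-> [ 515. -318.  165.] az -6.4 5 rows: [[-0.0066, 0.0182, -0.0008, np.float64(1.41)], [-0.0062, 0.0184, -0.0008, np.float64(1.41)], [-0.0057, 0.0185, -0.0008, np.float64(1.41)], [-0.0052, 0.0187, -0.0008, np.float64(1.41)], [-0.0048, 0.0188, -0.0008, np.float64(1.41)]]
-> [ 549.8349735  -326.12850867  165.        ] az -6.4 3 rows: [-0.0014, 0.0118, -0.0, 0]
```

>>> {"method": "step_arm", "body": {
  "commands": [
    {"gripper": 0,"dp": [-0.0066,0.0182,-0.0008],"yaw": 1.41},
    {"gripper": 0,"dp": [-0.0062,0.0184,-0.0008],"yaw": 1.41},
    {"gripper": 0,"dp": [-0.0057,0.0185,-0.0008],"yaw": 1.41},
    {"gripper": 0,"dp": [-0.0052,0.0187,-0.0008],"yaw": 1.41},
    {"gripper": 0,"dp": [-0.0048,0.0188,-0.0008],"yaw": 1.41},
    {"gripper": 0,"dp": [-0.0014,0.0118,0],"yaw": 0},
    {"gripper": 0,"dp": [-0.0014,0.0118,0],"yaw": 0},
    {"gripper": 0,"dp": [-0.0014,0.0118,0],"yaw": 0},
    {"gripper": 0,"dp": [0,0,0],"yaw": 0},
    {"gripper": 0,"dp": [0,0,0.015],"yaw": 0},
    {"gripper": 0,"dp": [0,0,0.015],"yaw": 0},
    {"gripper": 0,"dp": [0,0,0.005],"yaw": 0}
  ]
}}

```text
t: 29.83
position: [548.4, -325.7, 128.0]
ee_rot: [0.745, 0.667, -0.001, -0.002]
force: [-0.5, 0.6, -0.8]
gripper_width: 45.9
finger_force: 30.0
```

>>> {"method": "step_arm", "body": {
  "commands": [
    {"gripper": 0,"dp": [0,0,0.005],"yaw": 0},
    {"gripper": 0,"dp": [0,0,0.005],"yaw": 0},
    {"gripper": 0,"dp": [0,0,0.005],"yaw": 0},
    {"gripper": 0,"dp": [0,0,0.003],"yaw": 0},
    {"gripper": 0,"dp": [0,0,0],"yaw": 0},
    {"gripper": 0,"dp": [0,0,0],"yaw": 0}
  ]
}}

```text
t: 30.33
position: [550.3, -326.7, 112.7]
ee_rot: [0.745, 0.667, 0.0, 0.0]
force: [1.2, -0.9, -1.0]
gripper_width: 45.7
finger_force: 30.0
```

>>> {"method": "step_arm", "body": {
  "commands": [
    {"gripper": 0,"dp": [0,0,0.003],"yaw": 0},
    {"gripper": 0,"dp": [0,0,0.002],"yaw": 0},
    {"gripper": 0,"dp": [0,0,0],"yaw": 0},
    {"gripper": 0,"dp": [0,0,0],"yaw": 0}
  ]
}}

```text
t: 30.67
position: [550.2, -326.5, 107.5]
ee_rot: [0.745, 0.667, -0.0, -0.0]
force: [-0.0, 0.1, -0.6]
gripper_width: 45.8
finger_force: 30.0
```

>>> {"method": "step_arm", "body": {
  "commands": [
    {"gripper": 0,"dp": [0,0,0.002],"yaw": 0},
    {"gripper": 0,"dp": [0,0,0],"yaw": 0},
    {"gripper": 0,"dp": [0,0,0],"yaw": 0}
  ]
}}

```text
t: 30.92
position: [550.3, -326.5, 105.5]
ee_rot: [0.745, 0.667, 0.0, -0.0]
force: [-0.0, -0.3, -0.3]
gripper_width: 46.1
finger_force: 30.0
```

>>> {"method": "step_arm", "body": {
  "commands": [
    {"gripper": 0,"dp": [0,0,0.002],"yaw": 0},
    {"gripper": 0,"dp": [0,0,0],"yaw": 0},
    {"gripper": 0,"dp": [0,0,0],"yaw": 0}
  ]
}}

```text
t: 31.17
position: [550.6, -326.0, 103.5]
ee_rot: [0.745, 0.667, 0.0, -0.0]
force: [1.8, 2.2, 0.0]
gripper_width: 46.1
finger_force: 30.0
```

>>> {"method": "step_arm", "body": {
  "commands": [
    {"gripper": 0,"dp": [0,0,0.0015],"yaw": 0},
    {"gripper": 0,"dp": [0,0,0],"yaw": 0},
    {"gripper": 0,"dp": [0,0,0],"yaw": 0}
  ]
}}

```text
t: 31.42
position: [550.8, -325.7, 102.1]
ee_rot: [0.745, 0.667, 0.001, -0.0]
force: [0.2, 4.3, 4.0]
gripper_width: 46.1
finger_force: 30.0
```

>>> {"method": "step_arm", "body": {
  "commands": [
    {"gripper": 0,"dp": [0,0,0.0015],"yaw": 0},
    {"gripper": 0,"dp": [0,0,0],"yaw": 0},
    {"gripper": 0,"dp": [0,0,0],"yaw": 0}
  ]
}}

```text
t: 31.67
position: [551.0, -325.4, 101.0]
ee_rot: [0.745, 0.667, 0.001, -0.0]
force: [0.6, 5.9, 6.5]
gripper_width: 45.5
finger_force: 30.0
```

>>> {"method": "step_arm", "body": {
  "commands": [
    {"gripper": 0,"dp": [0.001,0,0.002],"yaw": 0},
    {"gripper": 0,"dp": [0,0,0],"yaw": 0},
    {"gripper": 0,"dp": [0,0,0],"yaw": 0}
  ]
}}

```text
t: 31.92
position: [551.3, -324.8, 99.0]
ee_rot: [0.745, 0.667, 0.001, -0.0]
force: [0.7, 5.8, 6.2]
gripper_width: 46.4
finger_force: 30.0
```

>>> {"method": "step_arm", "body": {
  "commands": [
    {"gripper": 0,"dp": [0.0005,0,0.002],"yaw": 0},
    {"gripper": 0,"dp": [0,0,0],"yaw": 0},
    {"gripper": 0,"dp": [0,0,0],"yaw": 0}
  ]
}}

```text
t: 32.17
position: [551.5, -324.1, 97.1]
ee_rot: [0.745, 0.667, 0.001, 0.0]
force: [-0.1, 5.3, 6.8]
gripper_width: 45.8
finger_force: 30.0
```

>>> {"method": "step_arm", "body": {
  "commands": [
    {"gripper": 0,"dp": [0.0005,0,0.002],"yaw": 0},
    {"gripper": 0,"dp": [0,0,0],"yaw": 0},
    {"gripper": 0,"dp": [0,0,0],"yaw": 0}
  ]
}}

```text
t: 32.42
position: [551.7, -323.5, 95.2]
ee_rot: [0.745, 0.667, 0.001, 0.0]
force: [1.6, 6.0, 6.7]
gripper_width: 46.1
finger_force: 30.0
```

>>> {"method": "step_arm", "body": {
  "commands": [
    {"gripper": 0,"dp": [0.0005,0,0.002],"yaw": 0},
    {"gripper": 0,"dp": [0,0,0],"yaw": 0},
    {"gripper": 0,"dp": [0,0,0],"yaw": 0}
  ]
}}

```text
t: 32.67
position: [552.0, -323.2, 94.1]
ee_rot: [0.745, 0.667, 0.001, 0.0]
force: [-0.6, 7.7, 12.8]
gripper_width: 46.1
finger_force: 30.0
```

>>> {"method": "step_arm", "body": {
  "commands": [
    {"gripper": 0,"dp": [0.0005,0,0.0015],"yaw": 0},
    {"gripper": 0,"dp": [0,0,0],"yaw": 0},
    {"gripper": 0,"dp": [0,0,0],"yaw": 0}
  ]
}}

```text
t: 32.92
position: [552.2, -323.0, 93.3]
ee_rot: [0.745, 0.667, 0.002, 0.0]
force: [-1.7, 8.3, 19.2]
gripper_width: 45.6
finger_force: 30.0
```

Run:
```python
from h import *
s=manip.read_camera("side"); cv2.imwrite("pics/side7.png",s)
for t in("packer_1_mid","plate_mid","wedge_mid","wedge"): look(t,"side")
plan([])
```

```text
side plate_mid 0.67 [ 571.2 -249.3   83.5] rest [-3.4 -3.8 42.1]
side wedge_mid 0.85 [ 552.5 -322.4   89.9] rest [-15.  -78.5  45.6]
side wedge 0.57 [ 554.3 -317.1   55.5] rest [ -5.  -73.1  12.6]
t 33.17 pos [ 552.2 -323.    93.3] az -6.33 F [-2.1  8.9 19.8] w 45.4 ff 30.0 tilt [ 0.003  0.001 -1.   ]
```

>>> {"method": "step_arm", "body": {
  "commands": [
    {"gripper": 0,"dp": [0,0,-0.0015],"yaw": 0},
    {"gripper": 0,"dp": [0,0,0],"yaw": 0},
    {"gripper": 0.535,"dp": [0,0,0],"yaw": 0},
    {"gripper": 0.55,"dp": [0,0,0],"yaw": 0},
    {"gripper": 0.565,"dp": [0,0,0],"yaw": 0},
    {"gripper": 0.58,"dp": [0,0,0],"yaw": 0},
    {"gripper": 0.595,"dp": [0,0,0],"yaw": 0},
    {"gripper": 0.61,"dp": [0,0,0],"yaw": 0},
    {"gripper": 0.625,"dp": [0,0,0],"yaw": 0},
    {"gripper": 0.64,"dp": [0,0,0],"yaw": 0},
    {"gripper": 0.655,"dp": [0,0,0],"yaw": 0},
    {"gripper": 0.67,"dp": [0,0,0],"yaw": 0}
  ]
}}

```text
t: 34.17
position: [550.6, -323.6, 92.5]
ee_rot: [0.745, 0.667, -0.0, -0.0]
force: [-1.2, 0.1, 0.0]
gripper_width: 58.7
finger_force: 0.0
```

>>> {"method": "step_arm", "body": {
  "commands": [
    {"gripper": 0.685,"dp": [0,0,0],"yaw": 0},
    {"gripper": 0.7,"dp": [0,0,0],"yaw": 0},
    {"gripper": 0.715,"dp": [0,0,0],"yaw": 0},
    {"gripper": 0.73,"dp": [0,0,0],"yaw": 0},
    {"gripper": 0.745,"dp": [0,0,0],"yaw": 0},
    {"gripper": 0.76,"dp": [0,0,0],"yaw": 0},
    {"gripper": 0.775,"dp": [0,0,0],"yaw": 0},
    {"gripper": 0.79,"dp": [0,0,0],"yaw": 0},
    {"gripper": 0.805,"dp": [0,0,0],"yaw": 0},
    {"gripper": 0.82,"dp": [0,0,0],"yaw": 0},
    {"gripper": 0.84,"dp": [0,0,0],"yaw": 0},
    {"gripper": 0.86,"dp": [0,0,0],"yaw": 0}
  ]
}}

```text
t: 35.17
position: [550.6, -323.6, 92.5]
ee_rot: [0.745, 0.667, -0.0, 0.0]
force: [0.3, -0.8, -0.0]
gripper_width: 75.0
finger_force: 0.0
```

Run:
```python
from h import *
s=manip.read_camera("side"); cv2.imwrite("pics/side8.png",s)
for t in("packer_1_mid","plate_mid","wedge_mid","wedge"): look(t,"side")
plan([])
```

```text
side plate_mid 0.92 [ 574.  -247.9   81.7] rest [-0.3 -2.  41. ]
side plate_mid 0.91 [ 295.2 -257.    45.8] rest [-257.6  -42.2  -65.1]
side wedge_mid 0.88 [ 553.8 -320.6   84.9] rest [-12.7 -76.6  41. ]
side wedge_mid 0.24 [ 429.5 -238.8   39.3] rest [-129.1   -9.1  -37.4]
side wedge 0.91 [ 552.4 -318.9   49.5] rest [ -5.1 -75.    6.4]
side wedge 0.45 [ 753.1 -276.4    2. ] rest [195.3 -10.4  10.9]
t 35.42 pos [ 550.6 -323.6   92.5] az -6.38 F [-1.  -0.4 -0.7] w 75.7 ff 0.0 tilt [-0.  0. -1.]
```

>>> {"method": "step_arm", "body": {
  "commands": [
    {"gripper": 1,"dp": [0,0,0],"yaw": 0},
    {"gripper": 1,"dp": [0,0,0],"yaw": 0},
    {"gripper": 1,"dp": [0,0,-0.01],"yaw": 0},
    {"gripper": 1,"dp": [0,0,-0.02],"yaw": 0},
    {"gripper": 1,"dp": [0,0,-0.02],"yaw": 0},
    {"gripper": 1,"dp": [0,0,-0.02],"yaw": 0},
    {"gripper": 0.5,"dp": [0,0,0],"yaw": 0},
    {"gripper": 0,"dp": [0,0,0],"yaw": 0},
    {"gripper": 0,"dp": [0,0,0],"yaw": 0},
    {"gripper": 0,"dp": [0,0,0],"yaw": 0},
    {"gripper": 0,"dp": [0,0,0],"yaw": 0},
    {"gripper": 0,"dp": [0,0,0],"yaw": 0}
  ]
}}

```text
t: 36.42
position: [550.2, -323.3, 161.7]
ee_rot: [0.745, 0.667, -0.0, -0.001]
force: [-0.2, 0.1, 0.1]
gripper_width: 51.0
finger_force: 0.0
```

>>> {"method": "step_arm", "body": {
  "commands": [
    {"gripper": 0,"dp": [0,0,0],"yaw": 0},
    {"gripper": 0,"dp": [0,0,0],"yaw": 0},
    {"gripper": 0,"dp": [0,0,0],"yaw": 0},
    {"gripper": 0,"dp": [0,0,0],"yaw": 0},
    {"gripper": 0,"dp": [0,0,0],"yaw": 0},
    {"gripper": 0,"dp": [0,0,0],"yaw": 0},
    {"gripper": 0,"dp": [0,0,0],"yaw": 0},
    {"gripper": 0,"dp": [0,0,0],"yaw": 0}
  ]
}}

```text
t: 37.08
position: [550.6, -323.6, 162.6]
ee_rot: [0.745, 0.667, 0.0, -0.0]
force: [-0.3, 1.5, -0.5]
gripper_width: 0.8
finger_force: 0.0
```

Run:
```python
from h import *
s=manip.read_camera("side"); cv2.imwrite("pics/side9.png",s)
for t in("packer_1_mid","plate_mid","wedge_mid","wedge"): look(t,"side")
plan([])
a=s[170:275,290:400]; cv2.imwrite("pics/c7.png",cv2.resize(a,(629,600),interpolation=cv2.INTER_CUBIC))
def f(X): return ((px("side",O+Rr@np.array(X,float))-[290,170]+.5)*5.715).round(0)
for h in(6,9,12): print(h,"top FR",f((-29,-70-22.7,h+64)),"top BR",f((17,-70-22.7,h+64)),"top FL",f((-29,-69.5,h+64)),"topBL",f((17,-69.5,h+64)))
```

```text
side plate_mid 0.94 [ 571.7 -247.3   82.1] rest [-2.7 -1.7 40.8]
side plate_mid 0.9 [ 297.7 -256.4   44. ] rest [-254.9  -41.4  -66.2]
side plate_mid 0.36 [ 751.8 -281.4   -1.3] rest [195.4 -15.6   7.6]
side wedge_mid 0.82 [ 555.1 -324.9   87.9] rest [-11.8 -80.7  44.4]
side wedge 0.67 [ 549.3 -318.5   47.4] rest [ -7.5 -75.    3.6]
side wedge 0.19 [ 550.8 -319.9   39. ] rest [ -3.8 -76.2  -4.1]
t 37.33 pos [ 550.6 -323.6  162.5] az -6.38 F [-0.5  0.5  0.4] w 0.2 ff 0.0 tilt [-0. -0. -1.]
6 top FR [321. 319.] top BR [435. 264.] top FL [265. 269.] topBL [380. 215.]
9 top FR [323. 312.] top BR [438. 256.] top FL [267. 261.] topBL [382. 208.]
12 top FR [326. 304.] top BR [441. 248.] top FL [270. 253.] topBL [385. 200.]
```

View pics/c7.png

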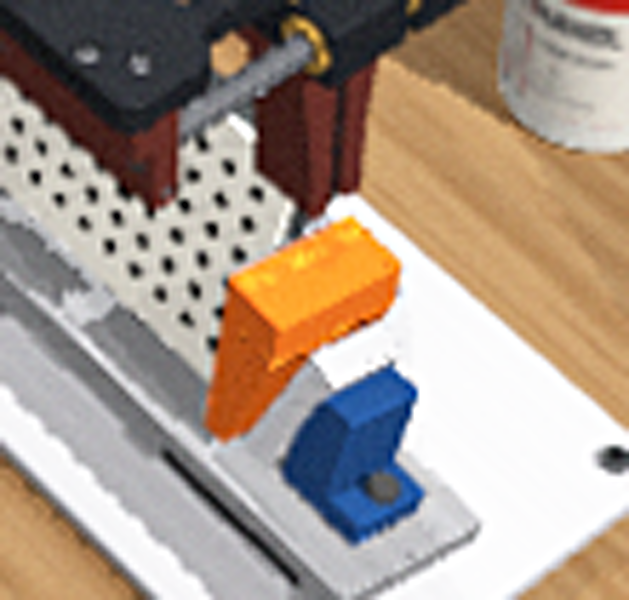

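The wedge sits in the gap beside the packer: top corners at (230,280), (278,333), (400,270) and (350,218), front foot at (208–228, 428–440). I fit its pose from these corners.

Run:
```python
from h import *
from scipy.optimize import least_squares
# wedge frame: x depth, y from straight face (0) to right(-), z from foot
P=np.array([(-23,0,64),(-23,-23.4,64),(23,-23.4,64),(23,0,64),(-23,0,0),(-23,-9,0)],float)
obs=np.array([(230,280),(278,333),(400,270),(350,218),(208,428),(228,440)],float)
def f(v,full=True):
    Q=R.from_euler("yxz",v[3:],degrees=True).apply(P)+v[:3]
    px_=np.array([((px("side",O+Rr@q)-[290,170]+.5)*5.715) for q in Q])
    return ((px_-obs)/6).ravel() if not full else np.r_[((px_-obs)/6).ravel(),v[4:]/1.5]
r=least_squares(f,[-6,-70,8,-7,0,0]); print("x,y,z,pitch(rel rest),roll,yaw",r.x.round(1),"cost",round(r.cost,1)); print((f(r.x)[:12].reshape(6,2)*6).round(0))
```

```text
x,y,z,pitch(rel rest),roll,yaw [ 17.5 -48.7 -20.5  -7.9   0.   -1.1] cost 1.4
[[ 0.  4.]
 [ 5.  0.]
 [-0. -4.]
 [-3.  0.]
 [-1. -3.]
 [-2.  3.]]
```

Run:
```python
from h import *
from scipy.optimize import least_squares
P=np.array([(-23,0,64),(-23,-23.4,64),(23,-23.4,64),(23,0,64),(-23,0,0),(-23,-9,0)],float)
obs=np.array([(230,280),(278,333),(400,270),(350,218),(208,428),(228,440)],float)
for y in(-67,-69,-70.5):
  def f(v):
    Q=R.from_euler("y",v[2],degrees=True).apply(P)+[v[0],y,v[1]]
    return np.array([((px("side",O+Rr@q)-[290,170]+.5)*5.715) for q in Q]).__sub__(obs).ravel()
  r=least_squares(f,[-6,8,-7]); p=r.x
  top=R.from_euler("y",p[2],degrees=True).apply([(-23,-11.7,64),(0,-11.7,64),(23,-11.7,64)])+[p[0],y,p[1]]
  print(y,"x,z,pitch",p.round(1),"rms",np.sqrt((r.fun**2).mean()).round(1),"top F/C/B world",(O+top@Rr.T).round(1).tolist())
plan([])
```

```text
-67 x,z,pitch [-8.   7.8 -8.8] rms 4.8 top F/C/B world [[533.7, -320.5, 117.7], [556.4, -323.0, 115.2], [579.1, -325.6, 112.8]]
-69 x,z,pitch [-10.7  10.9  -8.9] rms 5.1 top F/C/B world [[531.5, -322.3, 121.3], [554.2, -324.8, 118.9], [577.0, -327.4, 116.5]]
-70.5 x,z,pitch [-12.7  13.2  -9. ] rms 5.3 top F/C/B world [[529.9, -323.6, 124.1], [552.6, -326.1, 121.7], [575.3, -328.7, 119.3]]
t 37.33 pos [ 550.6 -323.6  162.5] az -6.38 F [-0.5  0.5  0.4] w 0.2 ff 0.0 tilt [-0. -0. -1.]
```

>>> {"method": "step_arm", "body": {
  "commands": [
    {"gripper": 0,"dp": [0,0.013,0],"yaw": 0},
    {"gripper": 0,"dp": [0,0.013,0],"yaw": 0},
    {"gripper": 0,"dp": [0,0,0.015],"yaw": 0},
    {"gripper": 0,"dp": [0,0,0.015],"yaw": 0},
    {"gripper": 0,"dp": [0,0,0.007],"yaw": 0},
    {"gripper": 0,"dp": [0,0,0.003],"yaw": 0},
    {"gripper": 0,"dp": [0,0,0],"yaw": 0},
    {"gripper": 0,"dp": [0,0,0],"yaw": 0}
  ]
}}

```text
t: 38.0
position: [576.1, -326.8, 122.7]
ee_rot: [0.746, 0.666, -0.0, -0.0]
force: [0.1, -0.1, 0.3]
gripper_width: 0.7
finger_force: 0.0
```

>>> {"method": "step_arm", "body": {
  "commands": [
    {"gripper": 0,"dp": [0,0,0.002],"yaw": 0},
    {"gripper": 0,"dp": [0,0,0.002],"yaw": 0},
    {"gripper": 0,"dp": [0,0,0],"yaw": 0},
    {"gripper": 0,"dp": [0,0,0],"yaw": 0}
  ]
}}

```text
t: 38.33
position: [576.5, -326.4, 118.7]
ee_rot: [0.745, 0.667, 0.0, 0.0]
force: [-0.7, 0.3, 0.3]
gripper_width: 0.8
finger_force: 0.0
```

>>> {"method": "step_arm", "body": {
  "commands": [
    {"gripper": 0,"dp": [0,0,0.002],"yaw": 0},
    {"gripper": 0,"dp": [0,0,0],"yaw": 0},
    {"gripper": 0,"dp": [0,0,0],"yaw": 0}
  ]
}}

```text
t: 38.58
position: [576.4, -326.4, 116.4]
ee_rot: [0.745, 0.667, -0.0, -0.0]
force: [0.4, 0.4, -0.1]
gripper_width: 0.6
finger_force: 0.0
```

>>> {"method": "step_arm", "body": {
  "commands": [
    {"gripper": 0,"dp": [0,0,0.002],"yaw": 0},
    {"gripper": 0,"dp": [0,0,0],"yaw": 0},
    {"gripper": 0,"dp": [0,0,0],"yaw": 0}
  ]
}}

```text
t: 38.83
position: [576.4, -326.5, 114.5]
ee_rot: [0.745, 0.667, -0.0, -0.0]
force: [-0.1, -1.2, -0.2]
gripper_width: 0.4
finger_force: 0.0
```

>>> {"method": "step_arm", "body": {
  "commands": [
    {"gripper": 0,"dp": [0,0,0.0015],"yaw": 0},
    {"gripper": 0,"dp": [0,0,0],"yaw": 0},
    {"gripper": 0,"dp": [0,0,0],"yaw": 0}
  ]
}}

```text
t: 39.08
position: [577.1, -326.6, 113.5]
ee_rot: [0.745, 0.667, 0.0, 0.001]
force: [0.9, 1.1, 3.6]
gripper_width: 0.5
finger_force: 1.8
```

>>> {"method": "step_arm", "body": {
  "commands": [
    {"gripper": 0,"dp": [0,0,0.0015],"yaw": 0},
    {"gripper": 0,"dp": [0,0,0],"yaw": 0},
    {"gripper": 0,"dp": [0,0,0],"yaw": 0}
  ]
}}

```text
t: 39.33
position: [577.7, -326.5, 112.7]
ee_rot: [0.745, 0.667, 0.001, 0.001]
force: [1.3, 1.9, 7.8]
gripper_width: 0.8
finger_force: 3.9
```

>>> {"method": "step_arm", "body": {
  "commands": [
    {"gripper": 0,"dp": [0,0,0.0015],"yaw": 0},
    {"gripper": 0,"dp": [0,0,0],"yaw": 0},
    {"gripper": 0,"dp": [0,0,0],"yaw": 0}
  ]
}}

```text
t: 39.58
position: [578.3, -326.5, 112.2]
ee_rot: [0.745, 0.667, 0.001, 0.001]
force: [-0.3, 3.2, 13.9]
gripper_width: 0.7
finger_force: 6.8
```

>>> {"method": "step_arm", "body": {
  "commands": [
    {"gripper": 0,"dp": [0,0,0.0015],"yaw": 0},
    {"gripper": 0,"dp": [0,0,0],"yaw": 0},
    {"gripper": 0,"dp": [0,0,0],"yaw": 0}
  ]
}}

```text
t: 39.83
position: [578.7, -326.5, 111.7]
ee_rot: [0.745, 0.667, 0.002, 0.002]
force: [-0.6, 5.5, 20.8]
gripper_width: 0.5
finger_force: 9.9
```

```bash
cat > fit.py <<'E'
from h import *
from scipy.optimize import minimize
prof=[(0,0),(-9,0),(-23.4,48),(-23.4,64),(0,64)]
P=np.array([(x,y,z) for x in(-23,23) for y,z in prof],float)
K_,P_,M_=cal("side")
def fit(im,y,occl=True):
    hsv=cv2.cvtColor(im,cv2.COLOR_BGR2HSV); m=cv2.inRange(hsv,(5,150,90),(22,255,255)); m[:,:290]=0; m[:,400:]=0; m[:170]=0; m[275:]=0
    red=((hsv[...,0]<5)|(hsv[...,0]>170))&(hsv[...,1]>60); drk=hsv[...,2]<75
    ign=cv2.dilate(((red|drk)*255).astype(np.uint8),np.ones((3,3)))>0
    def cost(v):
        Q=R.from_euler("y",v[2],degrees=True).apply(P)+[v[0],y,v[1]]
        q=(O+Q@Rr.T-P_)@M_@K_.T; q=q[:,:2]/q[:,2:]
        acc=np.zeros(m.shape,np.uint8)
        for F in([0,1,2,3,4],[5,6,7,8,9],[0,1,6,5],[1,2,7,6],[2,3,8,7],[3,4,9,8],[4,0,5,9]):
            a=np.zeros_like(acc); cv2.fillPoly(a,[(q[F]*16).round().astype(np.int32)],255,cv2.LINE_AA,4); acc=np.maximum(acc,a)
        d=np.abs(acc.astype(float)-m)/255; d[ign]=0
        return d.sum()
    best=min((minimize(cost,[-8,10,p],method="Nelder-Mead",options=dict(initial_simplex=[[-8,10,p],[-3,10,p],[-8,14,p],[-8,10,p+5]])) for p in(-12,-6,0)),key=lambda r:r.fun)
    return best.x.round(1),round(best.fun,1),int((m>0).sum())
if __name__=="__main__":
    import sys
    for y in(-67.5,-69.5):
        print("old",y,fit(cv2.imread("pics/side9.png"),y))
    im=manip.read_camera("side"); cv2.imwrite("pics/side10.png",im)
    for y in(-67.5,-69.5): print("now",y,fit(im,y))
    for t in("packer_1_mid","plate_mid","wedge_mid","wedge"): look(t,"side")
    plan([])
E
python3 fit.py
```

```text
old -67.5 (array([ -7.9,  11.5, -14.5]), np.float64(196.2), 736)
old -69.5 (array([ -9.3,  14.9, -16.5]), np.float64(200.2), 736)
now -67.5 (array([ -9.5,  17.9, -10.1]), np.float64(149.8), 712)
now -69.5 (array([-11.8,  20.7, -10.1]), np.float64(151.6), 712)
side packer_1_mid 0.56 [ 422.8 -247.6   -3.5] rest [-123.5  -18.7  -80.2]
side plate_mid 0.69 [ 295.1 -254.9   43.9] rest [-257.5  -40.1  -67. ]
side plate_mid 0.57 [ 569.7 -246.2   82.1] rest [-4.8 -0.9 40.2]
side wedge_mid 0.72 [ 556.6 -324.1   84.2] rest [ -9.5 -79.7  41.2]
side wedge 0.77 [ 554.6 -321.6   49.1] rest [ -2.6 -77.5   6.7]
t 40.08 pos [ 578.7 -326.6  111.7] az -6.33 F [-2.3  4.6 20.8] w 0.5 ff 9.9 tilt [ 0.005  0.    -1.   ]
```

```bash
sed -i 's/(5,150,90),(22,255,255)/(5,205,70),(25,255,255)/; s/im=manip.read_camera("side"); cv2.imwrite("pics\/side10.png",im)/im=cv2.imread("pics\/side10.png")/' fit.py
python3 fit.py | grep -v rest
python3 - <<'E'
from h import *
for f in("side9","side10"):
    im=cv2.imread(f"pics/{f}.png"); h=cv2.cvtColor(im,cv2.COLOR_BGR2HSV); m=cv2.inRange(h,(5,205,70),(25,255,255))
    sub=m[200:255,320:370]; print(f)
    for y in range(200,252,2):
        xs=np.nonzero(m[y,320:375])[0]
        if len(xs): print(y,xs.min()+320,xs.max()+320,len(xs),end="; ")
    print()
E
```

```text
old -67.5 (array([ -3.5,  13.7, -21. ]), np.float64(206.2), 615)
old -69.5 (array([ -7.1,  17.4, -20.3]), np.float64(207.2), 615)
now -67.5 (array([ -7.9,  21.4, -11.8]), np.float64(130.7), 560)
now -69.5 (array([-10.7,  25.7, -14.5]), np.float64(132.0), 560)
t 40.28 pos [ 578.7 -326.6  111.7] az -6.33 F [-0.6  5.5 19.9] w 0.1 ff 9.9 tilt [ 0.005  0.    -1.   ]
side9
208 351 351 1; 210 348 353 5; 212 343 355 13; 214 339 357 17; 216 335 359 22; 218 331 358 21; 220 330 358 27; 222 330 358 27; 224 329 356 27; 226 329 353 25; 228 329 349 21; 230 328 345 18; 232 328 343 16; 234 328 341 14; 236 328 339 12; 238 327 338 12; 240 327 336 10; 242 327 334 8; 244 327 333 7; 246 329 329 1; 
side10
212 343 347 5; 214 340 350 10; 216 336 359 17; 218 334 359 24; 220 330 359 28; 222 331 358 27; 224 331 357 27; 226 329 353 25; 228 330 349 20; 230 329 345 17; 232 329 343 15; 234 328 341 14; 236 328 339 12; 238 327 338 12; 240 327 336 10; 242 326 334 9; 244 326 333 8; 246 328 329 2;
```

```bash
sed -i 's/m\[:,:290\]=0; m\[:,400:\]=0; m\[:170\]=0; m\[275:\]=0/m[:,:322]=0; m[:,366:]=0; m[:206]=0; m[250:]=0/' fit.py
python3 fit.py | grep -v rest
```

```text
old -67.5 (array([ -3.5,  13.7, -21. ]), np.float64(206.2), 615)
old -69.5 (array([ -7.1,  17.4, -20.3]), np.float64(207.2), 615)
now -67.5 (array([ -7.9,  21.4, -11.8]), np.float64(130.7), 560)
now -69.5 (array([-10.7,  25.7, -14.5]), np.float64(132.0), 560)
t 40.48 pos [ 578.7 -326.5  111.8] az -6.33 F [-0.8  5.4 19.8] w 0.5 ff 9.9 tilt [ 0.005  0.    -1.   ]
```

Run:
```python
import re
s=open("fit.py").read()
s=s.replace('def fit(im,y,occl=True):','def fit(im,y,ret=False):').replace('    best=min(','    if ret: return cost,m,ign\n    best=min(')
open("fit.py","w").write(s)
from fit import *
for f in("side9","side10"):
    c,m,ign=fit(cv2.imread(f"pics/{f}.png"),-68,True)
    g=[(c([x,z,p]),x,z,p) for x in np.arange(-16,1,1.5) for z in np.arange(2,20,1.5) for p in np.arange(-16,5,2)]
    g.sort(); print(f,[(round(float(a),0),*map(float,b)) for a,*b in g[:6]], "px in ign",int((m[ign]>0).sum()))
    for p in(-14,-10,-6,-3,0): print(p,round(float(min(a for a,x,z,q in g if q==p) if any(q==p for *_,q in g) else -1)),end=" ")
```

```text
side9 [(217.0, -7.0, 12.5, -16.0), (218.0, -5.5, 12.5, -16.0), (221.0, -10.0, 15.5, -14.0), (222.0, -7.0, 11.0, -16.0), (222.0, -8.5, 15.5, -16.0), (222.0, -8.5, 12.5, -14.0)] px in ign 7
-14 221 -10 231 -6 257 -3 -1 0 292 side10 [(140.0, -7.0, 18.5, -14.0), (143.0, -10.0, 18.5, -12.0), (143.0, -8.5, 18.5, -10.0), (143.0, -10.0, 17.0, -8.0), (143.0, -11.5, 17.0, -10.0), (144.0, -8.5, 17.0, -14.0)] px in ign 30
-14 140 -10 143 -6 144 -3 -1 0 165
```

```bash
sed -i 's/for F in(.*):/for F in([0,1,2,3,4],[2,3,8,7],[3,4,9,8]):/' fit.py; python3 fit.py | grep -v rest
```

```text
old -67.5 (array([ -4.2,   8.3, -15.1]), np.float64(101.9), 615)
old -69.5 (array([ -7.3,  11.3, -15.3]), np.float64(106.0), 615)
now -67.5 (array([-6.7,  8.9, -7.1]), np.float64(67.0), 560)
now -69.5 (array([-8.6, 12.2, -9.2]), np.float64(68.7), 560)
t 40.68 pos [ 578.7 -326.6  111.8] az -6.33 F [-1.2  4.6 19.2] w 0.6 ff 9.9 tilt [ 0.005  0.    -1.   ]
```

Run:
```python
from fit import *
for f in("side9","side10"):
  for y in(-67.5,-69.5):
    c,m,ign=fit(cv2.imread(f"pics/{f}.png"),y,True)
    g=sorted((float(c([x,z,p])),float(x),float(z),float(p)) for x in np.arange(-16,1,1) for z in np.arange(2,18,1) for p in np.arange(-18,5,1.5))
    print(f,y,g[:3],{p:round(min(a for a,x,z,q in g if q==p)) for p in np.arange(-18,5,1.5).tolist()})
c,m,ign=fit(cv2.imread("pics/side9.png"),-69,True); print(c([-10.7,10.9,-8.9]))
Q=R.from_euler("y",-8.9,degrees=True).apply(P)+[-10.7,-69,10.9]
print(np.array([px("side",O+Rr@q) for q in Q]).round(0).tolist())
```

```text
side9 -67.5 [(105.71372549019608, -5.0, 8.0, -15.0), (106.32941176470588, -6.0, 8.0, -13.5), (106.38431372549019, -5.0, 6.0, -12.0)] {-18.0: 112, -16.5: 106, -15.0: 106, -13.5: 106, -12.0: 106, -10.5: 117, -9.0: 118, -7.5: 124, -6.0: 130, -4.5: 134, -3.0: 145, -1.5: 151, 0.0: 159, 1.5: 165, 3.0: 175, 4.5: 189}
side9 -69.5 [(107.1843137254902, -7.0, 12.0, -16.5), (108.6470588235294, -7.0, 11.0, -15.0), (109.34509803921569, -6.0, 11.0, -16.5)] {-18.0: 112, -16.5: 107, -15.0: 109, -13.5: 112, -12.0: 116, -10.5: 121, -9.0: 124, -7.5: 129, -6.0: 133, -4.5: 141, -3.0: 147, -1.5: 155, 0.0: 165, 1.5: 176, 3.0: 186, 4.5: 197}
side10 -67.5 [(68.12941176470588, -6.0, 8.0, -6.0), (68.19607843137256, -6.0, 9.0, -9.0), (69.24313725490195, -7.0, 9.0, -7.5)] {-18.0: 81, -16.5: 78, -15.0: 74, -13.5: 73, -12.0: 71, -10.5: 70, -9.0: 68, -7.5: 69, -6.0: 68, -4.5: 70, -3.0: 75, -1.5: 77, 0.0: 86, 1.5: 93, 3.0: 100, 4.5: 105}
side10 -69.5 [(68.52156862745097, -9.0, 11.0, -6.0), (69.05490196078432, -9.0, 12.0, -9.0), (69.27058823529413, -9.0, 12.0, -7.5)] {-18.0: 83, -16.5: 78, -15.0: 74, -13.5: 73, -12.0: 72, -10.5: 71, -9.0: 69, -7.5: 69, -6.0: 69, -4.5: 70, -3.0: 76, -1.5: 78, 0.0: 87, 1.5: 94, 3.0: 101, 4.5: 109}
135.87843137254902
[[326.0, 245.0], [329.0, 248.0], [338.0, 235.0], [339.0, 228.0], [329.0, 219.0], [346.0, 232.0], [349.0, 235.0], [359.0, 222.0], [360.0, 215.0], [350.0, 206.0]]
```

>>> {"method": "step_arm", "body": {
  "commands": [
    {"gripper": 0,"dp": [0,0,-0.02],"yaw": 0},
    {"gripper": 1,"dp": [0,0,-0.03],"yaw": 0},
    {"gripper": 1,"dp": [0,-0.0125,0],"yaw": 0},
    {"gripper": 1,"dp": [0,0,0],"yaw": 0},
    {"gripper": 1,"dp": [0,0,0],"yaw": 0},
    {"gripper": 1,"dp": [0,0,0],"yaw": 0},
    {"gripper": 1,"dp": [0,0,0],"yaw": 0},
    {"gripper": 1,"dp": [0,0,0],"yaw": 0},
    {"gripper": 1,"dp": [0,0,0],"yaw": 0},
    {"gripper": 1,"dp": [0,0,0],"yaw": 0},
    {"gripper": 1,"dp": [0,0,0],"yaw": 0},
    {"gripper": 1,"dp": [0,0,0],"yaw": 0}
  ]
}}

```text
t: 41.68
position: [564.0, -325.1, 158.4]
ee_rot: [0.745, 0.667, -0.0, -0.0]
force: [0.6, 0.5, -1.2]
gripper_width: 70.5
finger_force: 0.0
```

>>> {"method": "step_arm", "body": {
  "commands": [
    {"gripper": 1,"dp": [0,0,0],"yaw": 0},
    {"gripper": 1,"dp": [0,0,0],"yaw": 0},
    {"gripper": 1,"dp": [0,0,0],"yaw": 0}
  ]
}}

```text
t: 41.93
position: [564.0, -325.1, 158.6]
ee_rot: [0.745, 0.667, 0.0, 0.0]
force: [0.2, 0.8, 0.1]
gripper_width: 87.1
finger_force: 0.0
```

Run:
```python
from fit import *
im=manip.read_camera("side"); cv2.imwrite("pics/side11.png",im)
for y in(-67.5,-69.5): print(fit(im,y))
look("wedge_mid","side");look("wedge","side");look("packer_1_mid","side")
plan([]); print("rel",u.T@(manip.read_state()["position"]-O))
```

```text
(array([ -5.6,   6.4, -12.3]), np.float64(86.0), 625)
(array([ -8. ,  10.5, -13.2]), np.float64(93.7), 625)
side wedge_mid 0.68 [ 553.6 -319.6   39.9] rest [ -1.4 -75.6  -2.5]
side wedge_mid 0.67 [ 554.2 -319.7   78.5] rest [-10.7 -75.6  34.9]
side wedge 0.57 [ 552.4 -318.6   49.9] rest [ -5.2 -74.8   6.7]
t 42.13 pos [ 564.  -325.1  158.5] az -6.38 F [-0.2  0.2 -1. ] w 88.0 ff 0.0 tilt [-0.  0. -1.]
rel [  8.94797814 -79.89059848 116.53820662]
```

>>> {"method": "step_arm", "body": {
  "commands": [
    {"gripper": 1,"dp": [0,0,0.015],"yaw": 0},
    {"gripper": 1,"dp": [0,0,0.02],"yaw": 0},
    {"gripper": 1,"dp": [0,0,0.015],"yaw": 0},
    {"gripper": 1,"dp": [0,0,0.007],"yaw": 0},
    {"gripper": 1,"dp": [0,0,0],"yaw": 0},
    {"gripper": 1,"dp": [0,0.002,0],"yaw": 0},
    {"gripper": 1,"dp": [0,0.002,0],"yaw": 0},
    {"gripper": 1,"dp": [0,0,0],"yaw": 0},
    {"gripper": 1,"dp": [0,0,0],"yaw": 0}
  ]
}}

```text
t: 42.88
position: [568.7, -325.9, 102.4]
ee_rot: [0.745, 0.667, 0.0, 0.001]
force: [0.5, -0.3, 0.0]
gripper_width: 88.1
finger_force: 0.0
```

>>> {"method": "step_arm", "body": {
  "commands": [
    {"gripper": 1,"dp": [0,0.002,0],"yaw": 0},
    {"gripper": 1,"dp": [0,0.002,0],"yaw": 0},
    {"gripper": 1,"dp": [0,0,0],"yaw": 0},
    {"gripper": 1,"dp": [0,0,0],"yaw": 0}
  ]
}}

```text
t: 43.22
position: [572.1, -326.0, 101.6]
ee_rot: [0.745, 0.667, 0.0, 0.0]
force: [0.2, -0.3, -0.3]
gripper_width: 87.3
finger_force: 0.0
```

>>> {"method": "step_arm", "body": {
  "commands": [
    {"gripper": 1,"dp": [0,0.002,0],"yaw": 0},
    {"gripper": 1,"dp": [0,0,0],"yaw": 0},
    {"gripper": 1,"dp": [0,0,0],"yaw": 0}
  ]
}}

```text
t: 43.47
position: [574.0, -326.2, 101.5]
ee_rot: [0.745, 0.667, 0.0, -0.0]
force: [-0.2, -0.2, 0.3]
gripper_width: 87.7
finger_force: 0.0
```

>>> {"method": "step_arm", "body": {
  "commands": [
    {"gripper": 1,"dp": [0,0.002,0],"yaw": 0},
    {"gripper": 1,"dp": [0,0,0],"yaw": 0},
    {"gripper": 1,"dp": [0,0,0],"yaw": 0}
  ]
}}

```text
t: 43.72
position: [576.1, -326.4, 101.5]
ee_rot: [0.745, 0.667, 0.0, 0.0]
force: [-0.6, -0.2, 0.2]
gripper_width: 88.1
finger_force: 0.0
```

>>> {"method": "step_arm", "body": {
  "commands": [
    {"gripper": 1,"dp": [0,0.002,0],"yaw": 0},
    {"gripper": 1,"dp": [0,0,0],"yaw": 0},
    {"gripper": 1,"dp": [0,0,0],"yaw": 0}
  ]
}}

```text
t: 43.97
position: [578.1, -326.6, 101.5]
ee_rot: [0.745, 0.667, 0.0, 0.0]
force: [0.1, 0.2, -0.4]
gripper_width: 87.8
finger_force: 0.0
```

>>> {"method": "step_arm", "body": {
  "commands": [
    {"gripper": 1,"dp": [0,0.002,0],"yaw": 0},
    {"gripper": 1,"dp": [0,0,0],"yaw": 0},
    {"gripper": 1,"dp": [0,0,0],"yaw": 0}
  ]
}}

```text
t: 44.22
position: [579.1, -326.9, 101.4]
ee_rot: [0.745, 0.667, -0.0, -0.001]
force: [-2.2, -0.1, 1.2]
gripper_width: 87.9
finger_force: 1.6
```

>>> {"method": "step_arm", "body": {
  "commands": [
    {"gripper": 1,"dp": [0,0.002,0],"yaw": 0},
    {"gripper": 1,"dp": [0,0,0],"yaw": 0},
    {"gripper": 1,"dp": [0,0,0],"yaw": 0}
  ]
}}

```text
t: 44.47
position: [579.3, -327.0, 101.1]
ee_rot: [0.746, 0.666, -0.001, -0.002]
force: [-7.7, 2.0, 4.1]
gripper_width: 88.0
finger_force: 4.1
```

>>> {"method": "step_arm", "body": {
  "commands": [
    {"gripper": 1,"dp": [0,0.002,0],"yaw": 0},
    {"gripper": 1,"dp": [0,0,0],"yaw": 0},
    {"gripper": 1,"dp": [0,0,0],"yaw": 0}
  ]
}}

```text
t: 44.72
position: [580.1, -327.3, 101.1]
ee_rot: [0.746, 0.666, -0.002, -0.003]
force: [-11.2, 3.4, 6.4]
gripper_width: 87.9
finger_force: 5.8
```

>>> {"method": "step_arm", "body": {
  "commands": [
    {"gripper": 1,"dp": [0,0.002,0],"yaw": 0},
    {"gripper": 1,"dp": [0,0,0],"yaw": 0},
    {"gripper": 1,"dp": [0,0,0],"yaw": 0}
  ]
}}

```text
t: 44.97
position: [581.5, -327.6, 101.2]
ee_rot: [0.746, 0.666, -0.002, -0.003]
force: [-12.3, 3.6, 9.1]
gripper_width: 87.6
finger_force: 6.8
```

>>> {"method": "step_arm", "body": {
  "commands": [
    {"gripper": 1,"dp": [0,0.002,0],"yaw": 0},
    {"gripper": 1,"dp": [0,0,0],"yaw": 0},
    {"gripper": 1,"dp": [0,0,0],"yaw": 0}
  ]
}}

```text
t: 45.22
position: [582.9, -327.9, 101.3]
ee_rot: [0.746, 0.666, -0.002, -0.004]
force: [-12.7, 3.4, 10.6]
gripper_width: 88.0
finger_force: 7.8
```

>>> {"method": "step_arm", "body": {
  "commands": [
    {"gripper": 1,"dp": [0,0.002,0],"yaw": 0},
    {"gripper": 1,"dp": [0,0,0],"yaw": 0},
    {"gripper": 1,"dp": [0,0,0],"yaw": 0}
  ]
}}

```text
t: 45.47
position: [584.1, -328.2, 101.3]
ee_rot: [0.746, 0.666, -0.002, -0.004]
force: [-16.3, 4.7, 11.9]
gripper_width: 87.7
finger_force: 9.0
```

Run:
```python
from fit import *
im=manip.read_camera("side"); cv2.imwrite("pics/side12.png",im)
for y in(-67.5,-69.5): print(fit(im,y))
look("wedge_mid","side");look("wedge","side");look("packer_1_mid","side");look("plate_mid","side")
plan([]); print("rel",u.T@(manip.read_state()["position"]-O))
```

```text
(array([ -4.1,   8.6, -10.6]), np.float64(49.2), 422)
(array([ -7.6,  11.7, -10.3]), np.float64(50.3), 422)
side wedge_mid 0.59 [ 562.9 -322.9   80.5] rest [ -2.6 -77.9  39.2]
side wedge 0.65 [ 552.9 -320.    49.6] rest [ -4.5 -76.    6.6]
side wedge 0.4 [ 7.513e+02 -2.787e+02  2.000e-01] rest [194.3 -12.9   8.8]
side plate_mid 0.84 [ 571.2 -248.2   82.9] rest [-3.3 -2.7 41.5]
side plate_mid 0.6 [ 297.6 -255.3   43.9] rest [-255.1  -40.2  -66.4]
t 45.72 pos [ 584.1 -328.2  101.3] az -6.53 F [-14.7   3.6  12.3] w 88.0 ff 9.0 tilt [-0.009  0.004 -1.   ]
rel [ 29.29088878 -80.74055783  59.32832062]
```

>>> {"method": "step_arm", "body": {
  "commands": [
    {"gripper": 1,"dp": [0,-0.005,0],"yaw": 0},
    {"gripper": 1,"dp": [0,-0.004,0],"yaw": 0},
    {"gripper": 1,"dp": [0,-0.004,0],"yaw": 0},
    {"gripper": 1,"dp": [0,0,-0.02],"yaw": 0},
    {"gripper": 1,"dp": [0,0,-0.02],"yaw": 0},
    {"gripper": 0.5,"dp": [0,0,-0.02],"yaw": 0},
    {"gripper": 0,"dp": [0,0.004,0],"yaw": 0},
    {"gripper": 0,"dp": [0,0,0],"yaw": 0},
    {"gripper": 0,"dp": [0,0,0],"yaw": 0},
    {"gripper": 0,"dp": [0,0,0],"yaw": 0},
    {"gripper": 0,"dp": [0,0,0],"yaw": 0},
    {"gripper": 0,"dp": [0,0,0],"yaw": 0}
  ]
}}

```text
t: 46.72
position: [580.4, -326.7, 160.6]
ee_rot: [0.745, 0.667, -0.0, -0.001]
force: [-0.8, -0.6, 0.4]
gripper_width: 45.0
finger_force: 0.0
```

>>> {"method": "step_arm", "body": {
  "commands": [
    {"gripper": 0,"dp": [0,0,0],"yaw": 0},
    {"gripper": 0,"dp": [0,0,0],"yaw": 0},
    {"gripper": 0,"dp": [0,0,0],"yaw": 0},
    {"gripper": 0,"dp": [0,0,0],"yaw": 0},
    {"gripper": 0,"dp": [0,0,0],"yaw": 0},
    {"gripper": 0,"dp": [0,0,0],"yaw": 0},
    {"gripper": 0,"dp": [0,0,0],"yaw": 0},
    {"gripper": 0,"dp": [0,0,0],"yaw": 0},
    {"gripper": 0,"dp": [0,0,0.015],"yaw": 0},
    {"gripper": 0,"dp": [0,0,0.015],"yaw": 0},
    {"gripper": 0,"dp": [0,0,0.008],"yaw": 0},
    {"gripper": 0,"dp": [0,0,0],"yaw": 0}
  ]
}}

```text
t: 47.72
position: [579.3, -325.7, 120.1]
ee_rot: [0.745, 0.667, -0.001, -0.002]
force: [-0.9, 0.7, 0.5]
gripper_width: 0.3
finger_force: 0.0
```

Run:
```python
from fit import *
im=manip.read_camera("side"); cv2.imwrite("pics/side13.png",im)
for y in(-67.5,-69.5): print(fit(im,y))
look("wedge_mid","side");look("wedge","side")
plan([]); print("rel",u.T@(manip.read_state()["position"]-O))
```

```text
(array([-4.8,  7. , -3.2]), np.float64(81.8), 583)
(array([-8.2, 10.3, -3.3]), np.float64(86.5), 583)
side wedge_mid 0.8 [ 558.9 -322.1   82. ] rest [ -6.9 -77.4  39.5]
side wedge 0.93 [ 550.4 -320.6   48.8] rest [ -6.6 -77.    5.2]
t 47.87 pos [ 580.8 -327.2  123.3] az -6.39 F [0.2 0.1 1. ] w 0.7 ff 0.0 tilt [-0. -0. -1.]
rel [ 25.88723925 -80.08416221  81.3259674 ]
```

>>> {"method": "step_arm", "body": {
  "commands": [
    {"gripper": 0,"dp": [0,0,0.004],"yaw": 0},
    {"gripper": 0,"dp": [0,0,0.003],"yaw": 0},
    {"gripper": 0,"dp": [0,0,0.002],"yaw": 0},
    {"gripper": 0,"dp": [0,0,0],"yaw": 0},
    {"gripper": 0,"dp": [0,0,0],"yaw": 0}
  ]
}}

```text
t: 48.28
position: [580.9, -326.9, 114.5]
ee_rot: [0.745, 0.667, 0.0, -0.0]
force: [0.9, 1.2, 0.1]
gripper_width: 0.2
finger_force: 0.0
```

>>> {"method": "step_arm", "body": {
  "commands": [
    {"gripper": 0,"dp": [0,0,0.002],"yaw": 0},
    {"gripper": 0,"dp": [0,0,0],"yaw": 0},
    {"gripper": 0,"dp": [0,0,0],"yaw": 0}
  ]
}}

```text
t: 48.53
position: [580.9, -327.0, 112.5]
ee_rot: [0.745, 0.667, 0.0, -0.0]
force: [-0.2, -0.1, -0.0]
gripper_width: 0.4
finger_force: 0.0
```

>>> {"method": "step_arm", "body": {
  "commands": [
    {"gripper": 0,"dp": [0,0,0.0015],"yaw": 0},
    {"gripper": 0,"dp": [0,0,0],"yaw": 0},
    {"gripper": 0,"dp": [0,0,0],"yaw": 0}
  ]
}}

```text
t: 48.78
position: [580.9, -327.0, 111.0]
ee_rot: [0.745, 0.667, 0.0, -0.0]
force: [-0.2, 0.3, -0.3]
gripper_width: 0.6
finger_force: 0.0
```

>>> {"method": "step_arm", "body": {
  "commands": [
    {"gripper": 0,"dp": [0,0,0.0015],"yaw": 0},
    {"gripper": 0,"dp": [0,0,0],"yaw": 0},
    {"gripper": 0,"dp": [0,0,0],"yaw": 0}
  ]
}}

```text
t: 49.03
position: [581.0, -327.1, 110.7]
ee_rot: [0.745, 0.667, 0.0, 0.0]
force: [-1.7, 2.8, 7.6]
gripper_width: 0.2
finger_force: 3.6
```

>>> {"method": "step_arm", "body": {
  "commands": [
    {"gripper": 0,"dp": [0,0,0.001],"yaw": 0},
    {"gripper": 0,"dp": [0,0,0],"yaw": 0},
    {"gripper": 0,"dp": [0,0,0],"yaw": 0}
  ]
}}

```text
t: 49.28
position: [581.1, -327.1, 110.5]
ee_rot: [0.745, 0.667, 0.001, 0.0]
force: [-3.9, 4.3, 14.5]
gripper_width: 0.3
finger_force: 6.3
```

>>> {"method": "step_arm", "body": {
  "commands": [
    {"gripper": 0,"dp": [0,0,0.001],"yaw": 0},
    {"gripper": 0,"dp": [0,0,0],"yaw": 0},
    {"gripper": 0,"dp": [0,0,0],"yaw": 0},
    {"gripper": 0,"dp": [0,0,0],"yaw": 0}
  ]
}}

```text
t: 49.62
position: [581.3, -327.1, 110.3]
ee_rot: [0.745, 0.667, 0.001, 0.0]
force: [-5.1, 4.8, 20.3]
gripper_width: 0.4
finger_force: 8.6
```

Run:
```python
from fit import *
im=manip.read_camera("side"); cv2.imwrite("pics/side14.png",im)
for y in(-67.5,-69.5): print(fit(im,y))
for t in("wedge_mid","wedge","packer_1_mid","plate_mid","plate_dots"): look(t,"side")
plan([])
```

```text
(array([-4.5,  9.3, -3.9]), np.float64(63.8), 542)
(array([-7.5, 12.2, -3.4]), np.float64(63.7), 542)
side wedge_mid 0.86 [ 559.3 -322.6   81.9] rest [ -6.4 -78.   39.6]
side wedge 0.82 [ 551.9 -315.8   47.6] rest [ -5.5 -72.    4.4]
side wedge 0.74 [ 563.5 -246.5   -2.3] rest [ 11.2  -1.9 -42.8]
side packer_1_mid 0.37 [ 561.7 -306.9   73.9] rest [ -3.7 -62.1  32. ]
side plate_mid 0.76 [ 297.9 -254.3   41. ] rest [-254.1  -39.2  -69.2]
side plate_mid 0.62 [ 573.7 -246.9   82.5] rest [-0.9 -1.1 41.7]
side plate_dots 0.78 [ 561.1 -241.2   89.6] rest [-15.5   3.2  45.1]
side plate_dots 0.64 [ 293.4 -257.6   45.3] rest [-259.2  -43.   -66. ]
side plate_dots 0.27 [ 559.2 -307.4   78.1] rest [ -7.2 -62.8  35.5]
t 49.92 pos [ 581.3 -327.2  110.3] az -6.38 F [-6.   5.3 19.8] w 0.4 ff 8.6 tilt [ 0.002  0.001 -1.   ]
```

```bash
python3 -c "
from bench import manip
print(manip.hand_in())"
```

```text
the job is handed in; nothing more can be done
None
```

The job is handed in with no verdict shown: the plate leans in the stand, one packer fills the roughly 14 mm gap (a second would not fit), and the wedge is bitten and pressed down with about 20 N by the closed fingers on its top, not gripped, because the tool cannot tilt; the force on the end stop could not be measured.

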